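Clear and reload the busbar punch

ROBOT

A 6-joint arm with a two-finger parallel gripper is mounted at the origin on the work surface. World frame = base frame: x ahead of the robot, y to its left, z up, the work surface at z = 0. Lengths are in mm, angles in degrees, forces in N, time in s.
With the tool pointing down it reaches from about 300 to 850 mm from the base axis. Payload 4.2 kg.
Tool frame: the origin (TCP) lies midway between the tips of the shut fingers; the grasp point (between the pads) lies 19 mm behind it (env.grip_point_offset is the distance from the TCP to the grasp point, in mm); z points along the fingers, x is the direction in which the jaws open and shut, and the axes are right-handed (so a half turn about z gives the same grasp; the last joint's range is limited). The gripper opens to 91 mm and grips with 3 to 60 N. Pads are 32 mm wide; open, the fingers measure 118 mm over their backs; the gripper's body (76 mm by 178 mm) begins 60 mm behind the grasp point.
Start: joints at [-65.718, 18.312, 89.639, -0, 72.044, -1.146], TCP at [246.896, -519.313, 213.976] pointing down, gripper open.
Joint ranges: [-177.97, 177.97], [-48.28, 115.42], [12.27, 149.76], [-77.06, 257.06], [2.81, 150.46], [-146.56, 146.56]. Speed limits (degrees/s): [147.25, 147.25, 180, 180, 180, 180].

INTERFACE

Orientations are given as [roll, pitch, yaw] about the fixed x, y, z axes, in that order (R = Rz(yaw) Ry(pitch) Rx(roll)).
In Python, from workcell import env gives the robot as it stands.
- The arm moves only by the shell command python3 -m pendant 'ROWS' [FORCE]. ROWS is JSON, a list of rows, each an object with "xyz": the shift along the tool's x, y, z in m, a list of three; "roll": the turn about the tool's z in degrees; "jaw": the closure, from 0 (fully open) to 1 (shut). A call has exactly 8 rows; each row is the pose to reach, as a shift and turn from the pose commanded when the call began, along the tool's axes at that moment; what a row does not reach only later rows make up. A row lasts 1/8 s, in which the tool goes at most 62.5 mm and 10.7 degrees, less where a joint would pass 70% of its speed; a pose out of reach is approached as far as the arm can. A call with a gripper value outside its range is refused whole. The fingers move at their own pace and stop on an object; FORCE is the grip in N (left out, the last holds). Time passes only in rows, so rows that repeat a pose let the fingers close, or fill a call up. It gives the time, the measured TCP pose, the force and the opening at its end, in the units of the state.
- env.state(): the state, without advancing time (a new reading comes with each control period).
- env.grab_frame(name): name is "scene" or "top" or "wrist"; returns (picture, depth): 420x560x3 uint8, blue, green, red; 420x560 float32, mm along the optical axis (not along the pixel's ray), 0 where there is no reading.
- env.camera_params(name): a dict with "camera_matrix" (3x3 intrinsics, pixels), "D" ([k1, k2, p1, p2, k3] as OpenCV has them; the pictures are not rectified), "cam_to_world" (4x4, takes a point from camera to world coordinates); the wrist camera has in their place "hand_eye" (4x4, takes a point from camera to tool coordinates, whose origin is the TCP and whose axes are the tool frame's). Camera axes: x right, y up, looking along -z (the intrinsics and any distortion apply to the point x, -y, -z); pixel columns grow to the right and rows downward; lengths in mm; the calibration is good to about 2 mm. A picture is of the moment at which its call begins: read the wrist's pose just before it. camera_params takes no time and is no camera call.
- env.job_done(): hands the job in, once; it reports no verdict.
The state is a dict: "time_s": time; "qpos": joint angles; "qvel": joint speeds; "effort": joint torques, N m; "ee_pos": TCP position; "ee_rot": TCP orientation; "force": force on the tool from outside, world axes, zero at the start; "torque": the same for the moment, N m; "gripper_width": finger opening in mm.
Only numpy, scipy, OpenCV 4.12 (cv2) and the standard library are available. Lean on these libraries where they do the work, as an engineer would, in place of code of your own. Each camera call takes 0.05 s, during which the arm holds its last target. There are 200 camera calls.

TASK

Get the busbar punch ready for its next stroke: with the bench brush, never with the fingers, sweep the copper offcuts off the sliding table into the scrap pan at its outer end and stand the brush back on its rubber mat; lay the copper blank, the short bar without holes, flat on the cleared table, push it up flush against both the long fence and the end stop, and then slide the table fully home into the press with the blank still flush. Empty the catch tray too, laying every finished bar flat on the floor of the grey tote, none on top of another. Leave the other things on the bench where they are.

Things in the scene. Friction and masses are not known exactly. Their poses are not given: they have to be found in the camera images.
- bed_corner (a point): inner corner of the sliding table's fence and end stop, on the table top, 50 mm above the bench; moves with the table. x square to the fence, away from the robot; y along the fence, out of the press; z up. The blank belongs with its length along y, a long side on the fence and an end on the end stop: its centre then is at (-15, 60, 7.5) mm. Both stops are 12 mm high; the fence is 12 mm thick
- bed_mid (a point): centre of the sliding table's top (axes as bed_corner), 116 mm clear along x between a lip 8 mm high (near edge) and the fence (far edge), 200 mm along y. The end stop covers y = -100 to -85 mm, x = -2 to 58 mm; the end y = 100 mm is open above the scrap pan. Offcuts lie within y = -30 to 80 mm. Table out, the 400 mm high C-frame press begins at y = -190 mm
- table_slide (a joint): travel of the sliding table into the press, in m: 0 pulled out (the start), 0.2 fully home on its rigid stop; it moves along -y of bed_corner. Takes about 12 N, plus 12 N per m/s, and stays where it is left
- slide_knob (a point): centre of the sliding table's upright black grip, a cylinder 22 mm in diameter, from 62 to 110 mm above the bench, fixed to the table behind the fence near the outer end, 45 mm in x and 167 mm in y from bed_corner (same axes). Push it along -y to slide the table home
- pan_mid (a point): centre of the floor (4 mm above the bench) of the dark steel scrap pan, fixed to the press below the outer end of the table; axes as bed_corner; inside 172 mm along x, 142 mm along y; walls 45 mm high, but 34 mm under the table's edge, which reaches 8 mm past that wall's inner face while the table is out
- catch_mid (a point): centre of the floor (3 mm above the bench) of the bright steel catch tray, axes as bed_corner; inside 144 mm along x, 219 mm along y; walls 3 mm thick, tops 35 mm above the bench. A sheet chute slopes from the press housing, 168 mm away towards -y, to just over the tray's -y end (50 mm above the bench at its lower edge)
- blank_mid (a point): the copper blank, 120 x 30 x 15 mm, 0.48 kg, with no holes, lying flat on the bench by itself at the start. Point at its centre, x along its length, z up through its 15 mm thickness. (The longer plain bar, 170 mm, is other stock.)
- bar1_mid (a point): a finished copper bar, 120 x 30 x 15 mm, 0.48 kg, with two 13 mm bolt holes seen as dark spots near its ends; at the start it lies flat in the catch tray, its length across the tray's short side, at least 25 mm clear of the next bar. Point at its centre, x along its length, z up through its 15 mm thickness
- bar2_mid (a point): a finished copper bar, 120 x 30 x 15 mm, 0.48 kg, with two 13 mm bolt holes seen as dark spots near its ends; at the start it lies flat in the catch tray, its length across the tray's short side, at least 25 mm clear of the next bar. Point at its centre, x along its length, z up through its 15 mm thickness
- bar3_mid (a point): a finished copper bar, 120 x 30 x 15 mm, 0.48 kg, with two 13 mm bolt holes seen as dark spots near its ends; at the start it lies flat in the catch tray, its length across the tray's short side, at least 25 mm clear of the next bar. Point at its centre, x along its length, z up through its 15 mm thickness
- scrap1_mid (a point): a cropped bar end, a chunky copper offcut 30 x 25 x 15 mm, 0.1 kg, sharp-edged, lying flat on the sliding table at the start. Point at its centre
- scrap2_mid (a point): a cropped bar end, a chunky copper offcut 30 x 25 x 15 mm, 0.1 kg, sharp-edged, lying flat on the sliding table at the start. Point at its centre
- scrap3_mid (a point): a cropped bar end, a chunky copper offcut 30 x 25 x 15 mm, 0.1 kg, sharp-edged, lying flat on the sliding table at the start. Point at its centre
- scrap4_mid (a point): a cropped bar end, a chunky copper offcut 30 x 25 x 15 mm, 0.1 kg, sharp-edged, lying flat on the sliding table at the start. Point at its centre
- brush_grip (a point): middle of the bench brush's wooden handle, where to grip it: 24 mm wide, 18 mm thick; 65 mm to the handle's end, 35 mm to the head; x towards the head, z up. Bristle tips 45 mm below. Head centred 85 mm along x: block 100 mm long, 34 mm wide; stiff bristles 96 x 26 mm, 36 mm high, that do not bend. 0.2 kg; stands on its bristles by itself
- brush_head (a point): middle of the brush's head, 85 mm along x from brush_grip and at the same height, 45 mm above the bristle tips
- mat_mid (a point): centre of the top (4 mm above the bench) of the black rubber brush mat, 240 mm along x by 100 mm along y, fixed
- tote_in (a point): centre of the inner floor of the grey plastic tote, loose, 0.9 kg; inside 272 mm along x by 192 mm along y, walls 4 mm thick, rim 66 mm above this floor (z up), floor about 4 mm above the bench
- stock: other stock, leave alone: a plain copper bar 170 x 30 x 15 mm at the far side of the bench; origin under its centre
- pack: leave alone: a blue battery pack 70 x 150 x 65 mm; origin under its centre
- scanner: leave alone: a hand scanner in its stand, 125 mm high; origin under its centre
- jar: leave alone: a small jar, 48 mm in diameter, 62 mm high; origin under its centre
- meter: leave alone: a hand multimeter 180 x 85 x 40 mm lying flat; origin under its centre
There are look-alikes about, which are no part of the job. Leave any yellow look-alike of the part that bears bar2_mid alone.

How it is judged:
By the outcome, as a careful person would: the job done as asked, in the order asked, and still so for the second after the job is handed in, with the robot touching nothing.
Of bar1, bar2, bar3 only 2 to 3 are there at a start; the rules pass over those that are not, and their reading is None.
Of scrap1, scrap2, scrap3, scrap4 only 2 to 4 are there at a start; the rules pass over those that are not, and their reading is None.
At some moment in a run one of blank may be knocked a few centimetres aside while the robot is not near it.
It also fails if it takes over 210 s, if anything falls off the work surface, if the arm or the gripper's body presses on something with over 40 N, if the wrist force passes 120 N, or if a joint passes its speed limit or range.

## Working session

There is one attempt and no reset: what is moved stays moved. The work goes in short steps, Python scripts to look and compute and a shell command to move; the robot and the scene stay as the last step left them, time stands still between calls to the robot, and variables do not carry over. Pictures are saved under pics/ and viewed, about 12 in all and at most 16, crops included, and the job is handed in when it is done.

```bash
ls; mkdir -p pics; cat > h.py <<'E'
import numpy as np, cv2, json
from scipy.spatial.transform import Rotation as R
from workcell import env
def T_tool(s=None):
    s=s or env.state(); T=np.eye(4); T[:3,:3]=R.from_euler('xyz',s['ee_rot'],degrees=True).as_matrix(); T[:3,3]=s['ee_pos']; return T
def grab(name,png=None):
    s=env.state(); im,d=env.grab_frame(name); p=env.camera_params(name)
    C=np.array(p['cam_to_world']) if 'cam_to_world' in p else T_tool(s)@np.array(p['hand_eye'])
    f=dict(im=im,d=d,K=np.array(p['camera_matrix']),D=np.array(p['D'],float),C=C)
    if png: cv2.imwrite('pics/'+png,im)
    np.savez('last_%s.npz'%name,**f); return f
def load(name): return dict(np.load('last_%s.npz'%name))
def ray(f,u,v):
    n=cv2.undistortPoints(np.array([[[u,v]]],float),f['K'],f['D'])[0,0]
    return np.array([n[0],-n[1],-1.])
def px(f,u,v,z=None):
    """world point at pixel: from depth, or on plane z"""
    r=ray(f,u,v); o=f['C'][:3,3]; w=f['C'][:3,:3]@r
    if z is None: 
        a=f['d'][int(v)-1:int(v)+2,int(u)-1:int(u)+2]; a=a[a>0]; return o+w*(np.median(a) if a.size else 0)
    return o+w*(z-o[2])/w[2]
def proj(f,P):
    q=np.linalg.inv(f['C'])@np.append(P,1); 
    return cv2.projectPoints(np.array([[q[0],-q[1],-q[2]]]),np.zeros(3),np.zeros(3),f['K'],f['D'])[0][0,0]
def go(xyz,yaw=None):
    """print tool-frame shift (m) to reach world TCP, from measured pose"""
    s=env.state(); M=T_tool(s)[:3,:3]; d=M.T@(np.array(xyz)-s['ee_pos'])
    print('shift m',np.round(d/1000,4),'len',np.linalg.norm(d).round(1),'ee',np.round(s['ee_pos'],1),np.round(s['ee_rot'],2))
E
python3 - <<'E'
from h import *
for n in('top','scene'):
    f=grab(n,n+'0.png'); print(n,np.round(f['C'],2).tolist(),f['K'].tolist(),f['D'])
print(env.state())
E
```

```text
pics
top [[-0.03, 1.0, -0.08, 349.81], [-1.0, -0.03, -0.0, 80.28], [-0.0, 0.08, 1.0, 1504.73], [0.0, 0.0, 0.0, 1.0]] [[474.4113695545345, 0.0, 286.9157910151988], [0.0, 474.4113695545345, 209.96992587349425], [0.0, 0.0, 1.0]] [-0.09022211  0.          0.          0.          0.        ]
scene [[0.52, -0.59, 0.61, 1444.9], [0.85, 0.35, -0.39, -540.13], [0.01, 0.72, 0.69, 1145.55], [0.0, 0.0, 0.0, 1.0]] [[531.9793293860861, 0.0, 281.0343751971211], [0.0, 531.9793293860861, 204.56570498143074], [0.0, 0.0, 1.0]] [-0.11270622  0.          0.          0.          0.        ]
{'time_s': 0.1, 'qpos': array([-6.57190340e+01,  1.83463670e+01,  8.97006797e+01,  4.56478715e-04,
        7.20429800e+01, -1.14505021e+00]), 'qvel': array([ 0.0356286 , -0.07478168, -0.20216544,  0.06317777,  0.05039581,
       -0.03462745]), 'effort': array([-4.89023259e-04, -4.13333595e+01, -2.32510471e+01,  7.30078644e-02,
        4.22261423e-02, -5.29012073e-05]), 'ee_pos': array([ 246.6955085 , -518.88196513,  213.21193742]), 'ee_rot': array([-1.79997767e+02,  9.00000939e-02, -6.45741231e+01]), 'force': array([-0.32969897,  0.34353411, -0.05064124]), 'torque': array([ 0.03546601, -0.01206962,  0.00689371]), 'gripper_width': 91.0865702899682}
```

View pics/top0.png

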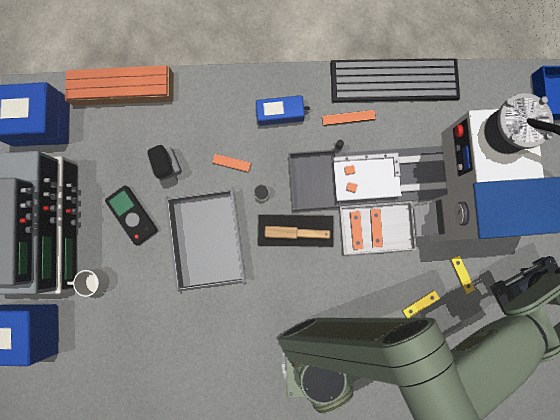

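View pics/scene0.png

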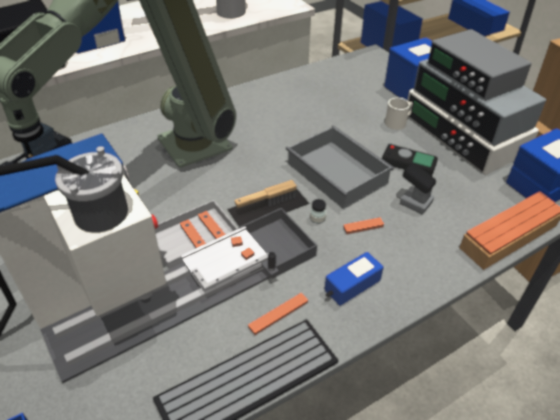

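```bash
python3 - <<'E'
from h import *
f=load('top'); im=f['im']
c=cv2.resize(im[100:290,155:425],None,fx=2.96,fy=2.96,interpolation=cv2.INTER_CUBIC); cv2.imwrite('pics/crop1.png',c); print(c.shape)
for n,u,v in [('tray l',169,240),('bench',225,120),('table',370,165),('scrap',351,188),('scrap',350,170),('blank',231,162),('stock',349,117),('bar',356,230),('bar',376,229),('knob',339,145),('brush head',282,233),('handle',315,234),('mat',262,240),('tote',207,240),('pan',310,180),('traywall',410,215)]:
    print(n,px(f,u,v).round(1))
E
```

```text
(562, 799, 3)
tray l [392.  463.3  -1.8]
bench [777.8 278.4  -2.5]
table [ 607.8 -178.4   46.7]
scrap [ 534.9 -113.9   63.8]
scrap [ 590.6 -112.9   64.7]
blank [635.1 258.6  13.9]
stock [ 771.6 -123.3   15.2]
bar [ 407.6 -130.8   18. ]
bar [ 409.  -193.9   18.3]
knob [659.8 -77.  108.9]
brush head [403.  101.   59.2]
handle [397.3   0.6  58.8]
mat [384.6 165.6   2.9]
tote [389.  340.3   2.5]
pan [571.7   8.1   3.8]
traywall [ 450.6 -305.5   11.4]
```

View pics/crop1.png

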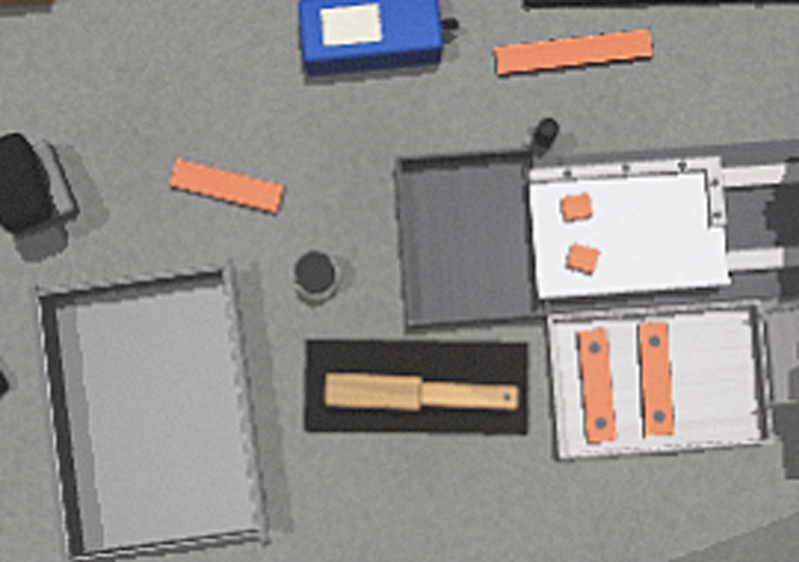

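```bash
cat >> h.py <<'E'
def plan(xyz,yaw=None):
    s=env.state(); M=T_tool(s)[:3,:3]; d=M.T@(np.array(xyz)-s['ee_pos'])
    r=0 if yaw is None else (s['ee_rot'][2]-yaw+180)%360-180
    print('shift m',np.round(d/1000,4),'len',np.linalg.norm(d).round(0),'roll',round(r,2),'| t',s['time_s'],'ee',np.round(s['ee_pos'],1),np.round(s['ee_rot'],2),'F',np.round(s['force'],1),'w',round(s['gripper_width'],1),'q',np.round(s['qpos'],0))
E
python3 - <<'E'
from h import *
f=load('top')
def c(u,v,z): return px(f,155+u/2.96,100+v/2.96,z)
print('grip',c(455,395,58).round(1)); a=c(518,397,58);b=c(325,390,58);print('brush ends',a.round(1),b.round(1),'yaw',np.degrees(np.arctan2(*(b-a)[1::-1])))
a=c(533,181,62);b=c(706,171,62);print('fence',a.round(1),b.round(1),np.degrees(np.arctan2(*(a-b)[1::-1])))
print('knob',c(546,132,110).round(1))
print('scraps',c(576,207,65).round(1),c(583,259,65).round(1))
for p in[(36,290),(228,268),(268,540),(72,558)]: print('tote rim',c(*p,70).round(1))
for p in[(305,342),(527,343),(527,433),(305,433)]: print('mat',c(*p,4).round(1))
g=c(455,395,58); plan([g[0],g[1],250],-2)
E
```

```text
grip [399.5  19.7  58. ]
brush ends [395.7 -45.2  58. ] [408.2 153.4  58. ] yaw 86.39536079931918
fence [619.8 -68.2  62. ] [ 626.  -249.9   62. ] 91.96331817539836
knob [660.7 -78.3 110. ]
scraps [ 590.7 -111.6   65. ] [ 536.2 -116.7   65. ]
tote rim [518.7 450.   70. ]
tote rim [536.  250.1  70. ]
tote rim [256.8 214.2  70. ]
tote rim [242.9 415.   70. ]
mat [462.4 176.4   4. ]
mat [454.9 -61.4   4. ]
mat [358.7 -58.2   4. ]
mat [365.  178.5   4. ]
shift m [-0.4208 -0.3692 -0.0361] len 561.0 roll -62.57 | t 0.1 ee [ 246.7 -518.9  213.2] [-1.800e+02  9.000e-02 -6.457e+01] F [-0.3  0.3 -0.1] w 91.1 q [-66.  18.  90.   0.  72.  -1.]
```

```bash
python3 -m pendant '[{"xyz":[-0.05,-0.024,-0.02],"roll":0,"jaw":0},{"xyz":[-0.1,-0.047,-0.04],"roll":0,"jaw":0},{"xyz":[-0.15,-0.071,-0.06],"roll":0,"jaw":0},{"xyz":[-0.198,-0.094,-0.077],"roll":-10,"jaw":0},{"xyz":[-0.235,-0.14,-0.077],"roll":-20,"jaw":0},{"xyz":[-0.272,-0.186,-0.077],"roll":-30,"jaw":0},{"xyz":[-0.309,-0.232,-0.077],"roll":-40,"jaw":0},{"xyz":[-0.346,-0.278,-0.077],"roll":-50,"jaw":0}]' 40; python3 -c "
from h import *
plan([399.5,19.7,250],-3)"
```

```text
time_s: 1.1
ee_pos: [349.7, -85.7, 290.9]
ee_rot: [180.0, -0.0, -14.3]
force: [1.3, -0.7, -0.7]
gripper_width: 91.0
shift m [ 0.0223 -0.1144  0.0409] len 124.0 roll -11.26 | t 1.1 ee [349.7 -85.7 290.9] [ 1.7998e+02 -4.0000e-02 -1.4260e+01] F [ 1.3 -0.7 -0.7] w 91.0 q [-16.  -4. 105.  -0.  79.  -1.]
```

```bash
python3 -m pendant '[{"xyz":[0.011,-0.057,0.02],"roll":-5.6,"jaw":0},{"xyz":[0.022,-0.114,0.041],"roll":-11.3,"jaw":0},{"xyz":[0.022,-0.114,0.041],"roll":-11.3,"jaw":0},{"xyz":[0.022,-0.114,0.041],"roll":-11.3,"jaw":0.4},{"xyz":[0.022,-0.114,0.041],"roll":-11.3,"jaw":0.4},{"xyz":[0.022,-0.114,0.041],"roll":-11.3,"jaw":0.4},{"xyz":[0.022,-0.114,0.041],"roll":-11.3,"jaw":0.4},{"xyz":[0.022,-0.114,0.041],"roll":-11.3,"jaw":0.4}]' 40; python3 - <<'E'
from h import *
f=grab('wrist','w1.png'); t=grab('top','t1.png')
plan([399.5,19.7,250],-3)
print(proj(f,[399.5,19.7,58]))
E
```

```text
time_s: 2.1
ee_pos: [399.4, 16.9, 250.1]
ee_rot: [180.0, -0.0, -3.3]
force: [0.4, -0.1, -0.1]
gripper_width: 54.8
shift m [ 0.     -0.0026 -0.    ] len 3.0 roll -0.3 | t 2.2 ee [399.3  17.1 250. ] [ 1.7999e+02 -1.0000e-02 -3.3000e+00] F [ 0.2 -1.1 -1. ] w 54.6 q [  1.   1. 106.  -0.  73.   4.]
[280.40091743 184.98395155]
```

View pics/w1.png

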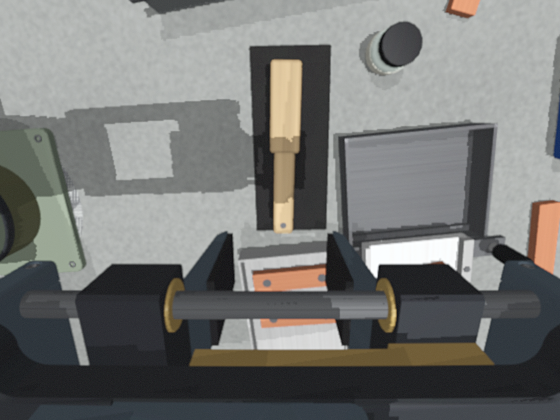

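```bash
python3 - <<'E'
from h import *
f=load('wrist')
hb=px(f,285,152,58);he=px(f,284,231,58);ht=px(f,286,60,58)
print(hb,he,ht,px(f,284,180),px(f,287,100))
ax=(ht-he)/np.linalg.norm(ht-he);print(np.linalg.norm(ht-he),np.linalg.norm(hb-he),np.degrees(np.arctan2(ax[1],ax[0])))
# depth mask: points above z 40 in brush region
v,u=np.mgrid[50:232:2,255:325:2]
P=np.array([px(f,a,b) for a,b in zip(u.ravel(),v.ravel())]);P=P[(P[:,2]>50)&(P[:,2]<70)];c=P[:,:2].mean(0)
print(P[:,2].mean(),P.min(0),P.max(0));h=P[P[:,1]<40];l=P[P[:,1]>65]
for q in(h,l,P): r=cv2.minAreaRect(q[:,:2].astype(np.float32));print(r)
E
```

```text
[407.00846174  58.11928871  58.        ] [400.62259951 -38.75798927  58.        ] [413.24283248 155.14470227  58.        ] [404.08862121  25.54046636  58.41327868] [412.23270674 114.68982121  57.60618542]
194.3129539295805 97.08751837952332 86.27613395456596
57.65897608459949 [386.92065884 -38.58718971  52.98578479] [429.36477272 156.2361683   58.91045146]
((401.97320556640625, 0.404327392578125), (79.3937759399414, 23.016523361206055), 84.22279357910156)
((410.65777587890625, 110.14144897460938), (91.10369873046875, 32.82429885864258), 86.24568939208984)
((407.2594909667969, 58.353668212890625), (194.9019775390625, 32.82429885864258), 86.24568939208984)
```

```bash
python3 -m pendant '[{"xyz":[0.005,-0.008,0.05],"roll":0.5,"jaw":0.4},{"xyz":[0.005,-0.008,0.11],"roll":0.5,"jaw":0.4},{"xyz":[0.005,-0.008,0.17],"roll":0.5,"jaw":0.4},{"xyz":[0.005,-0.008,0.205],"roll":0.5,"jaw":0.4},{"xyz":[0.005,-0.008,0.22],"roll":0.5,"jaw":0.4},{"xyz":[0.005,-0.008,0.22],"roll":0.5,"jaw":0.4},{"xyz":[0.005,-0.008,0.22],"roll":0.5,"jaw":0.9},{"xyz":[0.005,-0.008,0.22],"roll":0.5,"jaw":0.9}]' 50; python3 -m pendant '[{"xyz":[0,0,0],"roll":0,"jaw":0.9},{"xyz":[0,0,0],"roll":0,"jaw":0.9},{"xyz":[0,0,0],"roll":0,"jaw":0.9},{"xyz":[0,0,-0.03],"roll":0,"jaw":0.9},{"xyz":[0,0,-0.06],"roll":0,"jaw":0.9},{"xyz":[0,0,-0.1],"roll":0,"jaw":0.9},{"xyz":[0,0,-0.13],"roll":0,"jaw":0.9},{"xyz":[0,0,-0.15],"roll":0,"jaw":0.9}]' 50
```

```text
time_s: 3.2
ee_pos: [405.7, 25.1, 30.8]
ee_rot: [-180.0, -0.1, -3.8]
force: [-0.1, -0.4, 0.5]
gripper_width: 37.5
time_s: 4.2
ee_pos: [404.7, 24.9, 180.9]
ee_rot: [180.0, -0.0, -3.8]
force: [-1.1, 0.9, -2.6]
gripper_width: 23.6
```

```bash
python3 -m pendant '[{"xyz":[0,0.01,-0.05],"roll":8,"jaw":0.9},{"xyz":[0.005,0.03,-0.09],"roll":18.5,"jaw":0.9},{"xyz":[0.01,0.06,-0.12],"roll":29,"jaw":0.9},{"xyz":[0.015,0.09,-0.12],"roll":39.5,"jaw":0.9},{"xyz":[0.02,0.12,-0.12],"roll":50,"jaw":0.9},{"xyz":[0.03,0.15,-0.12],"roll":60.5,"jaw":0.9},{"xyz":[0.037,0.17,-0.12],"roll":71,"jaw":0.9},{"xyz":[0.037,0.188,-0.12],"roll":81.5,"jaw":0.9}]' 50;  python3 -m pendant '[{"xyz":[0,0,0],"roll":2.7,"jaw":0.9},{"xyz":[0,0,0],"roll":2.7,"jaw":0.9},{"xyz":[0,0,0],"roll":2.7,"jaw":0.9},{"xyz":[0,0,0],"roll":2.7,"jaw":0.9},{"xyz":[0,0,0],"roll":2.7,"jaw":0.9},{"xyz":[0,0,0],"roll":2.7,"jaw":0.9},{"xyz":[0,0,0],"roll":2.7,"jaw":0.9},{"xyz":[0,0,0],"roll":2.7,"jaw":0.9}]' 50; python3 - <<'E'
from h import *
f=grab('wrist','w2.png'); plan([430,-165,300],-88)
E
```

```text
time_s: 5.2
ee_pos: [429.0, -165.7, 298.8]
ee_rot: [179.9, 0.1, -85.6]
force: [-0.0, -0.3, -2.5]
gripper_width: 24.2
time_s: 6.2
ee_pos: [429.4, -165.0, 300.0]
ee_rot: [-180.0, -0.0, -88.0]
force: [0.2, -0.0, -2.8]
gripper_width: 23.4
shift m [ 0.0001 -0.0006 -0.    ] len 1.0 roll 0.03 | t 6.25 ee [ 429.4 -165.   300. ] [-180.     -0.    -87.97] F [ 0.3  0.3 -2.6] w 23.7 q [-22.   5.  94.  -0.  80.  66.]
```

View pics/w2.png

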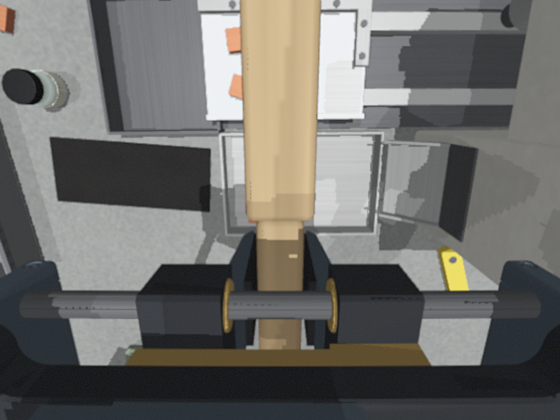

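```bash
python3 - <<'E'
from h import *
f=load('wrist'); c=cv2.resize(f['im'][0:135,190:390],None,fx=4,fy=4,interpolation=cv2.INTER_CUBIC);cv2.imwrite('pics/crop2.png',c)
for u,v in[(330,60),(330,100),(362,40),(240,5),(225,60),(340,3)]: print(u,v,px(f,u,v).round(1))
E
```

```text
330 60 [ 578.2 -221.7   49.7]
330 100 [ 531.3 -225.4   49.9]
362 40 [ 599.5 -256.2   61.7]
240 5 [ 553.4 -144.   325.2]
225 60 [573.7 -91.9  49.3]
340 3 [ 636.8 -226.6   62.4]
```

View pics/crop2.png

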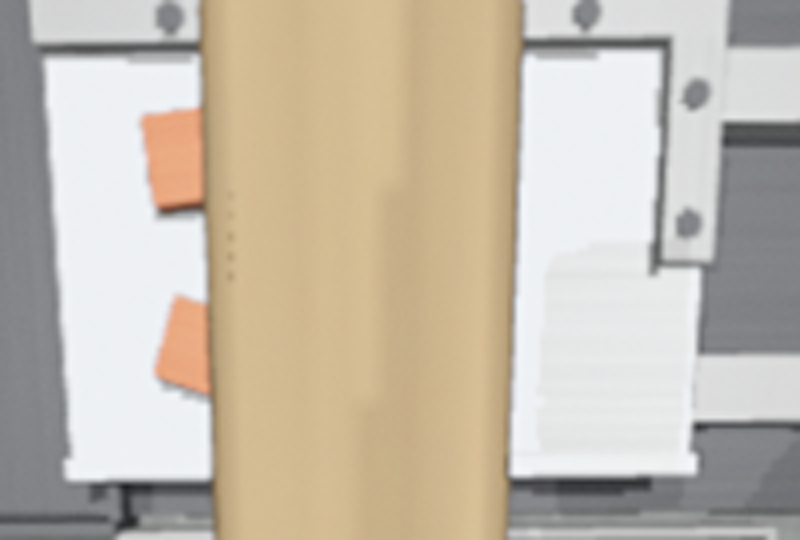

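```bash
python3 - <<'E'
from h import *
f=load('wrist')
def c(u,v,z): return px(f,190+u/4,v/4,z)
A=c(33,42,62);B=c(668,38,62);C=c(661,263,62);print(A,B,C,np.linalg.norm(A-B),np.linalg.norm(B-C))
yd=(A-B)[:2];print('y yaw',np.degrees(np.arctan2(yd[1],yd[0])),'from stop',np.degrees(np.arctan2(*(B-C)[1::-1])))
print('lip out',c(65,478,50),c(695,475,50), 'outer end',c(42,52,50),c(65,460,50))
print('scraps',c(172,160,65),c(190,345,65))
# plane cross-check from saved top frame
t=load('top'); 
print('top', px(t,155+706/2.96,100+171/2.96,62))
E
```

```text
[623.52519514 -63.65480481  62.        ] [ 631.06541999 -246.92629305   62.        ] [ 571.04808182 -250.95202798   62.        ] 183.426534051161 60.15220214640502
y yaw 92.35595591555939 from stop 3.837434850202745
lip out [501.71258436 -66.73711649  50.        ] [ 509.96010194 -271.12375352   50.        ] outer end [624.27126932 -63.37284948  50.        ] [507.33472133 -66.9056553   50.        ]
scraps [ 593.22997127 -104.12918513   65.        ] [ 542.41073665 -109.34734728   65.        ]
top [ 626.00843554 -249.90624344   62.        ]
```

```bash
python3 -m pendant '[{"xyz":[0.005,-0.055,0.02],"roll":-0.5,"jaw":0.9},{"xyz":[0.005,-0.055,0.07],"roll":-0.5,"jaw":0.9},{"xyz":[0.005,-0.055,0.12],"roll":-0.5,"jaw":0.9},{"xyz":[0.005,-0.055,0.16],"roll":-0.5,"jaw":0.9},{"xyz":[0.005,-0.055,0.19],"roll":-0.5,"jaw":0.9},{"xyz":[0.005,-0.055,0.21],"roll":-0.5,"jaw":0.9},{"xyz":[0.005,-0.055,0.218],"roll":-0.5,"jaw":0.9},{"xyz":[0.005,-0.055,0.22],"roll":-0.5,"jaw":0.9}]' 55; python3 - <<'E'
from h import *
f=grab('wrist','w3.png'); plan([484.5,-168.3,79],-87.5)
cv2.imwrite('pics/w3.png',f['im'][:, :])
grab('scene'); s=load('scene');cv2.imwrite('pics/s3.png',cv2.resize(s['im'][180:320,130:330],None,fx=4,fy=4))
E
```

```text
time_s: 7.25
ee_pos: [484.8, -168.1, 80.0]
ee_rot: [-180.0, -0.0, -87.5]
force: [0.0, 0.2, -2.7]
gripper_width: 23.5
shift m [0.     0.0005 0.0012] len 1.0 roll 0.03 | t 7.3 ee [ 485.  -168.2   80.2] [-1.7995e+02 -2.0000e-02 -8.7470e+01] F [ 0.7  0.2 -2.3] w 23.5 q [-20.  20. 109.  -0.  51.  67.]
```

View pics/s3.png

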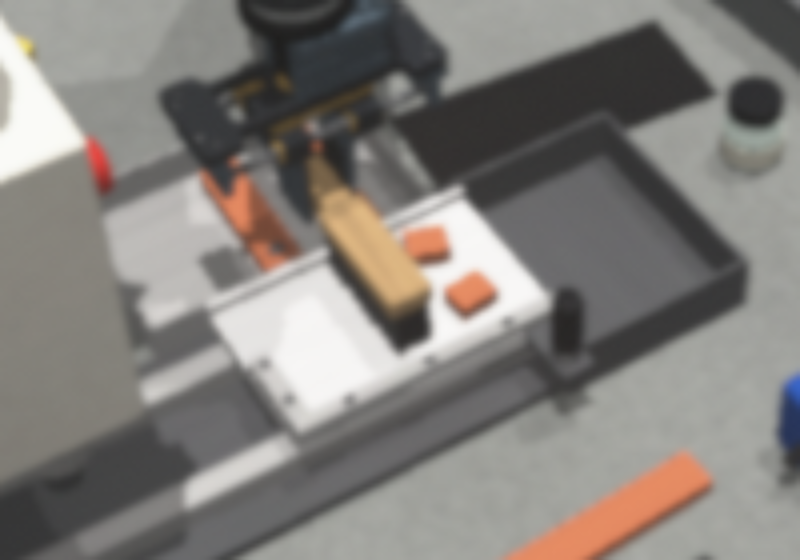

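```bash
python3 -m pendant '[{"xyz":[-0.008,0,0],"roll":0,"jaw":0.9},{"xyz":[-0.016,0,0],"roll":0,"jaw":0.9},{"xyz":[-0.024,0,0],"roll":0,"jaw":0.9},{"xyz":[-0.032,0,0],"roll":0,"jaw":0.9},{"xyz":[-0.04,0,0],"roll":0,"jaw":0.9},{"xyz":[-0.048,0,0],"roll":0,"jaw":0.9},{"xyz":[-0.056,0,0],"roll":0,"jaw":0.9},{"xyz":[-0.064,0,0],"roll":0,"jaw":0.9}]' 55;python3 -m pendant '[{"xyz":[-0.008,0,0],"roll":0,"jaw":0.9},{"xyz":[-0.016,0,0],"roll":0,"jaw":0.9},{"xyz":[-0.024,0,0],"roll":0,"jaw":0.9},{"xyz":[-0.032,0,0],"roll":0,"jaw":0.9},{"xyz":[-0.04,0,0],"roll":0,"jaw":0.9},{"xyz":[-0.048,0,0],"roll":0,"jaw":0.9},{"xyz":[-0.056,0,0],"roll":0,"jaw":0.9},{"xyz":[-0.064,0,0],"roll":0,"jaw":0.9}]' 55; python3 - <<'E'
from h import *
s=grab('scene');cv2.imwrite('pics/s4.png',cv2.resize(s['im'][180:320,130:330],None,fx=4,fy=4));plan([0,0,0])
E
```

```text
time_s: 8.35
ee_pos: [481.8, -103.7, 80.0]
ee_rot: [-180.0, -0.0, -87.5]
force: [0.5, -3.3, -1.3]
gripper_width: 23.8
time_s: 9.35
ee_pos: [478.9, -39.6, 79.9]
ee_rot: [-180.0, -0.0, -87.5]
force: [-0.6, -0.4, -2.2]
gripper_width: 23.6
shift m [-0.0601  0.4765  0.0801] len 487.0 roll 0 | t 9.4 ee [478.7 -38.9  79.9] [ 1.7999e+02  3.0000e-02 -8.7450e+01] F [-0.1  0.8 -2.7] w 23.3 q [ -6.  18. 113.   0.  50.  81.]
```

View pics/s4.png

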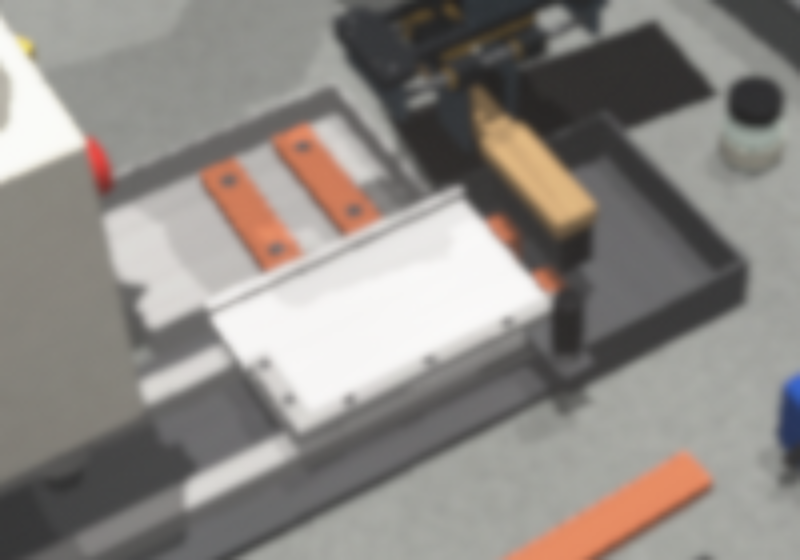

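```bash
python3 -m pendant '[{"xyz":[0,0,-0.04],"roll":0,"jaw":0.9},{"xyz":[0,0,-0.09],"roll":0,"jaw":0.9},{"xyz":[-0.01,0.01,-0.14],"roll":-10,"jaw":0.9},{"xyz":[-0.02,0.02,-0.15],"roll":-20,"jaw":0.9},{"xyz":[-0.03,0.04,-0.15],"roll":-30,"jaw":0.9},{"xyz":[-0.05,0.055,-0.15],"roll":-40,"jaw":0.9},{"xyz":[-0.06,0.07,-0.15],"roll":-50,"jaw":0.9},{"xyz":[-0.067,0.07,-0.15],"roll":-60,"jaw":0.9}]' 55;python3 -m pendant '[{"xyz":[0,0,0],"roll":-10,"jaw":0.9},{"xyz":[0,0,0],"roll":-20,"jaw":0.9},{"xyz":[0,0,0],"roll":-23.7,"jaw":0.9},{"xyz":[0,0,0],"roll":-23.7,"jaw":0.9},{"xyz":[0,0,0],"roll":-23.7,"jaw":0.9},{"xyz":[0,0,0],"roll":-23.7,"jaw":0.9},{"xyz":[0,0,0],"roll":-23.7,"jaw":0.9},{"xyz":[0,0,0],"roll":-23.7,"jaw":0.9}]' 55; python3 - <<'E'
from h import *
grab('top','t5.png'); plan([405.7,25.1,31.3],-3.8)
E
```

```text
time_s: 10.4
ee_pos: [404.7, 24.0, 230.0]
ee_rot: [180.0, -0.0, -27.1]
force: [0.4, 0.1, -1.3]
gripper_width: 23.8
time_s: 11.4
ee_pos: [406.0, 23.7, 229.9]
ee_rot: [180.0, -0.0, -3.8]
force: [0.8, 0.0, -2.4]
gripper_width: 24.0
shift m [-0.0004 -0.0014  0.1986] len 199.0 roll 0.02 | t 11.45 ee [406.   23.7 229.9] [179.99   0.    -3.78] F [ 0.4  0.5 -2.3] w 23.9 q [  2.   2. 108.  -0.  70.   6.]
```

Lower the brush gently, release part-open, and rise.

```bash
python3 -m pendant '[{"xyz":[0,-0.001,0.06],"roll":0,"jaw":0.9},{"xyz":[0,-0.001,0.12],"roll":0,"jaw":0.9},{"xyz":[0,-0.001,0.16],"roll":0,"jaw":0.9},{"xyz":[0,-0.001,0.185],"roll":0,"jaw":0.9},{"xyz":[0,-0.001,0.193],"roll":0,"jaw":0.9},{"xyz":[0,-0.001,0.196],"roll":0,"jaw":0.9},{"xyz":[0,-0.001,0.198],"roll":0,"jaw":0.9},{"xyz":[0,-0.001,0.1985],"roll":0,"jaw":0.9}]' 55;python3 -m pendant '[{"xyz":[0,0,0],"roll":0,"jaw":0.9},{"xyz":[0,0,0],"roll":0,"jaw":0.5},{"xyz":[0,0,0],"roll":0,"jaw":0.4},{"xyz":[0,0,0],"roll":0,"jaw":0.4},{"xyz":[0,0,-0.02],"roll":0,"jaw":0.4},{"xyz":[0,0,-0.08],"roll":0,"jaw":0.4},{"xyz":[0,0,-0.14],"roll":0,"jaw":0.4},{"xyz":[0,0,-0.2],"roll":0,"jaw":0.4}]' 55; python3 - <<'E'
from h import *
f=grab('top','t6.png')
cv2.imwrite('pics/c6.png',cv2.resize(f['im'][100:290,155:425],None,fx=2.96,fy=2.96,interpolation=cv2.INTER_CUBIC))
E
```

```text
time_s: 12.45
ee_pos: [406.7, 24.7, 32.1]
ee_rot: [-180.0, -0.1, -3.8]
force: [0.5, -0.8, -0.9]
gripper_width: 23.7
time_s: 13.45
ee_pos: [405.7, 24.7, 233.5]
ee_rot: [-180.0, -0.0, -3.8]
force: [1.4, 0.8, 0.5]
gripper_width: 54.8
```

View pics/c6.png

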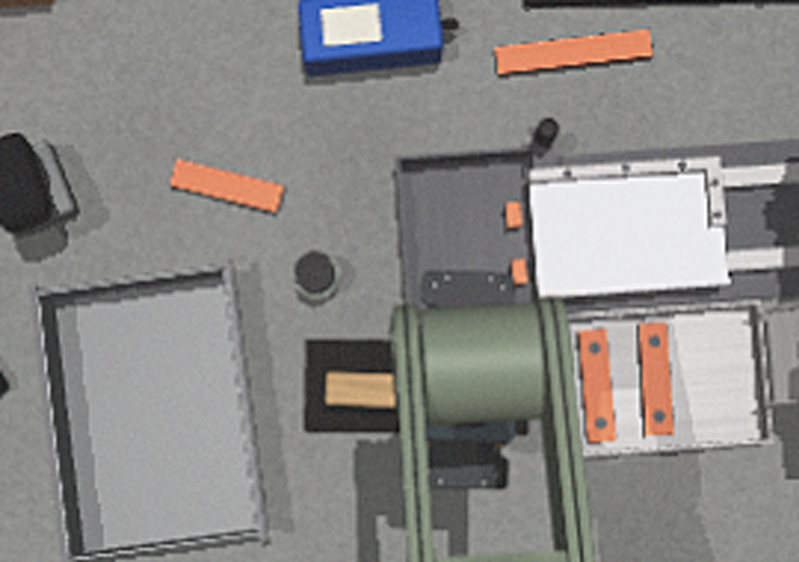

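```bash
python3 - <<'E'
from h import *
f=load('top')
for u,v in[(514,215),(519,271),(513,208),(519,278)]: print(px(f,155+u/2.96,100+v/2.96).round(1))
plan([639,262,200],-13)
E
```

```text
[589.3 -49.7  32.6]
[528.9 -52.6  36.4]
[596.7 -48.9  32.9]
[521.3 -52.2  37.6]
shift m [ 0.212  -0.2516  0.0449] len 332.0 roll 9.22 | t 13.5 ee [410.2  24.9 241.2] [-179.91   -0.9    -3.78] F [3.7 0.  6.3] w 54.9 q [  2.   2. 107.   0.  71.   6.]
```

```bash
python3 -m pendant '[{"xyz":[0.035,-0.04,0],"roll":0,"jaw":0.4},{"xyz":[0.075,-0.085,0],"roll":2,"jaw":0.4},{"xyz":[0.115,-0.13,0],"roll":4,"jaw":0.4},{"xyz":[0.155,-0.175,0.01],"roll":6,"jaw":0.4},{"xyz":[0.19,-0.22,0.02],"roll":8,"jaw":0.4},{"xyz":[0.217,-0.252,0.032],"roll":9.2,"jaw":0.4},{"xyz":[0.217,-0.252,0.032],"roll":9.2,"jaw":0.4},{"xyz":[0.217,-0.252,0.032],"roll":9.2,"jaw":0.4}]' 55; python3 - <<'E'
from h import *
f=grab('wrist','w7.png'); plan([639,262,200],-13)
E
```

```text
time_s: 14.5
ee_pos: [638.6, 261.3, 199.0]
ee_rot: [179.9, 0.1, -13.0]
force: [-0.4, -0.2, 0.5]
gripper_width: 54.6
shift m [ 0.0002 -0.001  -0.0002] len 1.0 roll 0.01 | t 14.55 ee [638.6 261.1 199.8] [ 1.7997e+02  1.0000e-02 -1.2990e+01] F [-0.  -0.2  0.7] w 54.7 q [21. 29. 74. -0. 77. 34.]
```

View pics/w7.png

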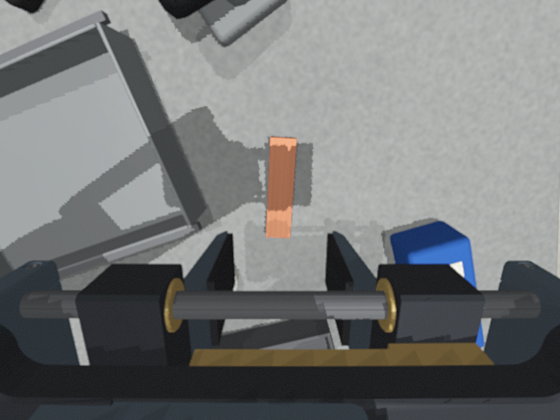

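```bash
cat >> h.py <<'E'
def copper(f,z,box):
    """minAreaRects of copper blobs (world mm at height z) inside pixel box u0,v0,u1,v1"""
    u0,v0,u1,v1=box; h=cv2.cvtColor(f['im'],cv2.COLOR_BGR2HSV); m=((h[...,0]>3)&(h[...,0]<16)&(h[...,1]>100)).astype(np.uint8)
    k=np.zeros_like(m);k[v0:v1,u0:u1]=m[v0:v1,u0:u1]
    for c in cv2.findContours(k,0,1)[0]:
        if cv2.contourArea(c)<80: continue
        P=np.array([px(f,*q[0],z)[:2] for q in c],np.float32); r=cv2.minAreaRect(P); w,l=r[1]
        a=r[2] if w>l else r[2]+90
        print('blob px',c[:,0].mean(0).round(0),'c',np.round(r[0],1),'size',np.round(r[1],1),'long yaw',round(a%180,1))
E
python3 - <<'E'
from h import *
f=load('wrist'); copper(f,15,(250,120,310,245)); print(px(f,280,180))
E
```

```text
blob px [280. 186.] c [637.8 260.6] size [119.   29.4] long yaw 73.7
[640.09198589 271.33967605  15.15462916]
```

```bash
python3 -m pendant '[{"xyz":[-0.001,0.001,0.05],"roll":3.3,"jaw":0.4},{"xyz":[-0.001,0.001,0.1],"roll":3.3,"jaw":0.4},{"xyz":[-0.001,0.001,0.15],"roll":3.3,"jaw":0.4},{"xyz":[-0.001,0.001,0.18],"roll":3.3,"jaw":0.4},{"xyz":[-0.001,0.001,0.192],"roll":3.3,"jaw":0.4},{"xyz":[-0.001,0.001,0.195],"roll":3.3,"jaw":0.4},{"xyz":[-0.001,0.001,0.195],"roll":3.3,"jaw":0.4},{"xyz":[-0.001,0.001,0.195],"roll":3.3,"jaw":0.9}]' 50;python3 -m pendant '[{"xyz":[0,0,0],"roll":0,"jaw":0.9},{"xyz":[0,0,0],"roll":0,"jaw":0.9},{"xyz":[0,0,0],"roll":0,"jaw":0.9},{"xyz":[0,0,0],"roll":0,"jaw":0.9},{"xyz":[0,0,-0.02],"roll":0,"jaw":0.9},{"xyz":[0,0,-0.06],"roll":0,"jaw":0.9},{"xyz":[0,0,-0.1],"roll":0,"jaw":0.9},{"xyz":[0,0,-0.15],"roll":0,"jaw":0.9}]' 50; python3 - <<'E'
from h import *
# bed placing: mid (569.4,-164.6), theta 2.5
c=np.array([569.4,-164.6]);t=np.radians(2.5);ex=np.array([np.cos(t),np.sin(t)]);ey=np.array([-ex[1],ex[0]])
p=c+2*ex+10*ey; print(p); plan([*p,155],2.5)
E
```

```text
time_s: 15.55
ee_pos: [638.8, 261.4, 6.0]
ee_rot: [-179.9, -0.1, -16.3]
force: [0.4, 0.0, 0.3]
gripper_width: 47.6
time_s: 16.55
ee_pos: [636.1, 260.6, 152.8]
ee_rot: [179.8, 0.3, -16.3]
force: [-0.4, 1.2, -3.7]
gripper_width: 29.6
[ 570.96190257 -154.52227901]
shift m [ 0.0538  0.4167 -0.001 ] len 420.0 roll -18.77 | t 16.55 ee [636.1 260.6 152.8] [179.79   0.3  -16.27] F [-0.4  1.2 -3.7] w 29.6 q [21. 31. 78.  0. 71. 38.]
```

```bash
python3 -m pendant '[{"xyz":[0.005,0.04,-0.01],"roll":-2,"jaw":0.9},{"xyz":[0.01,0.1,-0.02],"roll":-4,"jaw":0.9},{"xyz":[0.02,0.16,-0.02],"roll":-8,"jaw":0.9},{"xyz":[0.028,0.22,-0.02],"roll":-12,"jaw":0.9},{"xyz":[0.036,0.28,-0.01],"roll":-15,"jaw":0.9},{"xyz":[0.045,0.34,0],"roll":-18,"jaw":0.9},{"xyz":[0.052,0.39,0],"roll":-18.8,"jaw":0.9},{"xyz":[0.053,0.416,0],"roll":-18.8,"jaw":0.9}]' 50;python3 -m pendant '[{"xyz":[0,0,0],"roll":0,"jaw":0.9},{"xyz":[0,0,0],"roll":0,"jaw":0.9},{"xyz":[0,0,0],"roll":0,"jaw":0.9},{"xyz":[0,0,0],"roll":0,"jaw":0.9},{"xyz":[0,0,0.02],"roll":0,"jaw":0.9},{"xyz":[0,0,0.04],"roll":0,"jaw":0.9},{"xyz":[0,0,0.05],"roll":0,"jaw":0.9},{"xyz":[0,0,0.05],"roll":0,"jaw":0.9}]' 50; python3 - <<'E'
from h import *
plan([571,-154.5,55.5],2.5)
E
```

```text
time_s: 17.55
ee_pos: [570.5, -155.3, 152.7]
ee_rot: [-179.9, 0.2, 2.4]
force: [0.0, 0.4, -4.2]
gripper_width: 29.8
time_s: 18.55
ee_pos: [572.0, -152.7, 103.9]
ee_rot: [-180.0, 0.1, 2.6]
force: [0.5, -0.2, -3.6]
gripper_width: 29.2
shift m [-0.001   0.0018  0.0484] len 48.0 roll 0.05 | t 18.55 ee [ 572.  -152.7  103.9] [-1.7998e+02  8.0000e-02  2.5500e+00] F [ 0.5 -0.2 -3.6] w 29.2 q [-16.  25.  96.  -0.  59. -19.]
```

```bash
python3 -m pendant '[{"xyz":[0,0,0.02],"roll":0,"jaw":0.9},{"xyz":[0,0,0.035],"roll":0,"jaw":0.9},{"xyz":[0,0,0.042],"roll":0,"jaw":0.9},{"xyz":[0,0,0.045],"roll":0,"jaw":0.9},{"xyz":[0,0,0.047],"roll":0,"jaw":0.9},{"xyz":[0,0,0.048],"roll":0,"jaw":0.9},{"xyz":[0,0,0.0485],"roll":0,"jaw":0.9},{"xyz":[0,0,0.0485],"roll":0,"jaw":0.9}]' 50;python3 -m pendant '[{"xyz":[0,0,0],"roll":0,"jaw":0.5},{"xyz":[0,0,0],"roll":0,"jaw":0.5},{"xyz":[0,0,0],"roll":0,"jaw":0.5},{"xyz":[0,0,-0.01],"roll":0,"jaw":0.5},{"xyz":[0,0,-0.04],"roll":0,"jaw":0.5},{"xyz":[0,0,-0.09],"roll":0,"jaw":0.5},{"xyz":[0,0,-0.14],"roll":0,"jaw":0.5},{"xyz":[0,0,-0.14],"roll":0,"jaw":0.5}]' 50; python3 - <<'E'
from h import *
f=grab('wrist','w8.png'); print(px(f,280,180)); copper(f,65,(0,0,560,260));plan([571,-154.5,55.5],2.5)
E
```

```text
time_s: 19.55
ee_pos: [572.4, -153.1, 56.1]
ee_rot: [180.0, -0.0, 2.5]
force: [0.2, -0.0, -3.8]
gripper_width: 29.5
time_s: 20.55
ee_pos: [574.9, -153.8, 201.5]
ee_rot: [179.8, -0.6, 2.5]
force: [-0.3, 0.2, 0.0]
gripper_width: 45.7
[ 574.88710412 -134.15256917   64.86173432]
blob px [146. 214.] c [ 437.6 -175.5] size [104.4  27. ] long yaw 1.2
blob px [137. 162.] c [ 433.2 -122.1] size [105.   25.6] long yaw 2.3
blob px [275. 195.] c [ 571.  -152.9] size [ 28.  117.7] long yaw 92.4
blob px [449. 161.] c [ 742.3 -113.6] size [ 30.1 144.4] long yaw 95.2
blob px [242.  92.] c [536.4 -53. ] size [23.3 13.9] long yaw 2.5
blob px [301.  91.] c [590.9 -49.7] size [23.  13.9] long yaw 2.6
shift m [-0.0031  0.0008  0.1431] len 143.0 roll 0.03 | t 20.6 ee [ 573.3 -153.4  198.6] [179.9   -0.29   2.53] F [-0.7  0.1  0.1] w 45.6 q [-16.  20.  89.  -0.  71. -19.]
```

View pics/w8.png

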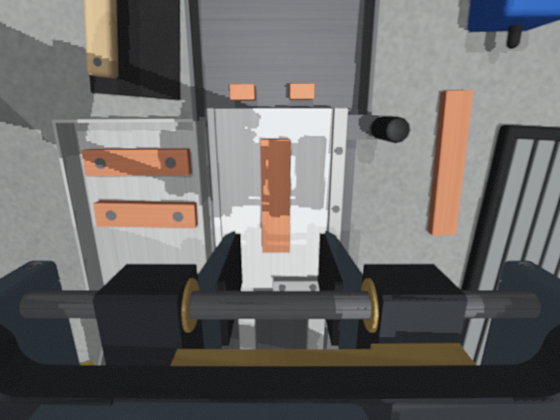

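```bash
python3 -m pendant '[{"xyz":[-0.021,0,0],"roll":0,"jaw":1},{"xyz":[-0.0425,0,0],"roll":0,"jaw":1},{"xyz":[-0.0425,0,0],"roll":0,"jaw":1},{"xyz":[-0.0425,0,0],"roll":0,"jaw":1},{"xyz":[-0.0425,0,0.04],"roll":0,"jaw":1},{"xyz":[-0.0425,0,0.08],"roll":0,"jaw":1},{"xyz":[-0.0425,0,0.1],"roll":0,"jaw":1},{"xyz":[-0.0425,0,0.11],"roll":0,"jaw":1}]' 30; python3 - <<'E'
from h import *
f=load('wrist')
print('knob top',px(f,398,129,110),px(f,398,129))
print('fence',px(f,333,108,62),px(f,329,235,62),'outer end',px(f,215,109,58),px(f,320,108,50))
plan([529.9,-154.7,55],2.5)
E
```

```text
time_s: 21.6
ee_pos: [530.0, -154.7, 84.3]
ee_rot: [-180.0, 0.1, 2.5]
force: [0.9, -0.2, 0.1]
gripper_width: 0.2
knob top [668.74806809 -78.21734171 110.        ] [668.66041804 -78.21096472 110.22951971]
fence [622.08918781 -63.17305855  62.        ] [ 629.91023653 -192.19457255   62.        ] outer end [509.67855114 -68.99725048  58.        ] [611.33330961 -63.46429403  50.        ]
shift m [-0.     -0.      0.0293] len 29.0 roll 0.04 | t 21.6 ee [ 530.  -154.7   84.3] [-1.7996e+02  1.1000e-01  2.5400e+00] F [ 0.9 -0.2  0.1] w 0.2 q [-17.  23. 103.   0.  54. -20.]
```

```bash
python3 -m pendant '[{"xyz":[0,0,0.015],"roll":0,"jaw":1},{"xyz":[0,0,0.029],"roll":0,"jaw":1},{"xyz":[0,0,0.029],"roll":0,"jaw":1},{"xyz":[0.008,0,0.029],"roll":0,"jaw":1},{"xyz":[0.016,0,0.029],"roll":0,"jaw":1},{"xyz":[0.024,0,0.029],"roll":0,"jaw":1},{"xyz":[0.032,0,0.029],"roll":0,"jaw":1},{"xyz":[0.04,0,0.029],"roll":0,"jaw":1}]' 30;python3 -m pendant '[{"xyz":[0.002,0,0],"roll":0,"jaw":1},{"xyz":[0.004,0,0],"roll":0,"jaw":1},{"xyz":[0.006,0,0],"roll":0,"jaw":1},{"xyz":[0.008,0,0],"roll":0,"jaw":1},{"xyz":[0.009,0,0],"roll":0,"jaw":1},{"xyz":[0.01,0,0],"roll":0,"jaw":1},{"xyz":[0.01,0,0],"roll":0,"jaw":1},{"xyz":[0.01,0,0],"roll":0,"jaw":1}]' 30; python3 - <<'E'
from h import *
plan([587.5,-152.1,55],2.5)
E
```

```text
time_s: 22.6
ee_pos: [567.0, -153.1, 57.6]
ee_rot: [-180.0, 0.4, 2.6]
force: [-8.3, 0.1, 7.8]
gripper_width: 0.6
time_s: 23.6
ee_pos: [577.2, -152.6, 57.7]
ee_rot: [-180.0, 0.3, 2.6]
force: [-7.6, -0.1, 7.0]
gripper_width: 0.3
shift m [ 0.0103 -0.0001  0.0026] len 11.0 roll 0.06 | t 23.6 ee [ 577.2 -152.6   57.7] [-179.97    0.34    2.56] F [-7.6 -0.1  7. ] w 0.3 q [-16.  28.  98.  -0.  54. -18.]
```

```bash
python3 - <<'E'
from h import *
s=grab('scene');cv2.imwrite('pics/s9.png',cv2.resize(s['im'][190:300,160:300],None,fx=5,fy=5,interpolation=cv2.INTER_CUBIC))
w=grab('wrist','w9.png');copper(w,65,(200,60,360,300))
E
```

```text
blob px [324. 210.] c [ 599.  -121.6] size [29.7 59.9] long yaw 92.7
blob px [219.  79.] c [542.4 -54.4] size [19.8 13.6] long yaw 4.0
blob px [318.  76.] c [590.5 -51.5] size [21.4 13.1] long yaw 2.6
```

View pics/s9.png

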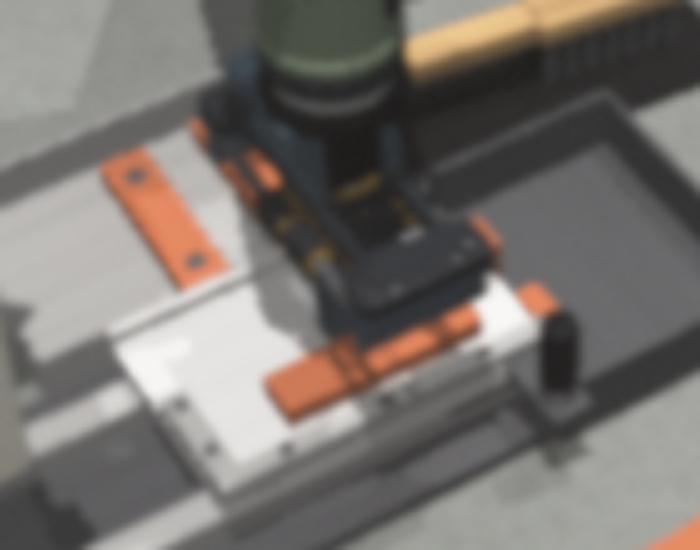

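```bash
python3 -m pendant '[{"xyz":[0.001,0,0],"roll":0,"jaw":1},{"xyz":[0.002,0,0],"roll":0,"jaw":1},{"xyz":[0.003,0,0],"roll":0,"jaw":1},{"xyz":[0.004,0,0],"roll":0,"jaw":1},{"xyz":[0.005,0,0],"roll":0,"jaw":1},{"xyz":[0.006,0,0],"roll":0,"jaw":1},{"xyz":[0.007,0,0],"roll":0,"jaw":1},{"xyz":[0.008,0,0],"roll":0,"jaw":1}]' 30;python3 -m pendant '[{"xyz":[0.001,0,0],"roll":0,"jaw":1},{"xyz":[0.001,0,0],"roll":0,"jaw":1},{"xyz":[0.002,0,0],"roll":0,"jaw":1},{"xyz":[0.002,0,0],"roll":0,"jaw":1},{"xyz":[0.003,0,0],"roll":0,"jaw":1},{"xyz":[0.003,0,0],"roll":0,"jaw":1},{"xyz":[0.004,0,0],"roll":0,"jaw":1},{"xyz":[0.004,0,0],"roll":0,"jaw":1}]' 30; python3 - <<'E'
from h import *
w=grab('wrist','w10.png');copper(w,65,(200,60,400,300));plan([0,0,0])
E
```

```text
time_s: 24.7
ee_pos: [585.1, -152.3, 57.6]
ee_rot: [-180.0, 0.4, 2.6]
force: [-8.9, -0.8, 7.9]
gripper_width: 0.8
time_s: 25.7
ee_pos: [589.3, -152.2, 57.6]
ee_rot: [-180.0, 0.3, 2.6]
force: [-7.8, -0.4, 7.1]
gripper_width: -0.0
blob px [324. 210.] c [ 611.2 -121.1] size [29.8 60. ] long yaw 92.5
blob px [210.  79.] c [550.2 -54. ] size [11.  12.7] long yaw 92.3
blob px [298.  76.] c [592.9 -51.5] size [20.5 13.1] long yaw 2.6
shift m [-0.5816 -0.1782  0.0611] len 611.0 roll 0 | t 25.75 ee [ 589.3 -152.2   57.7] [-179.97    0.33    2.55] F [-7.8 -0.3  7.3] w 0.8 q [-16.  29.  97.  -0.  54. -18.]
```

```bash
python3 -m pendant '[{"xyz":[0.0005,0,0],"roll":0,"jaw":1},{"xyz":[0.001,0,0],"roll":0,"jaw":1},{"xyz":[0.0015,0,0],"roll":0,"jaw":1},{"xyz":[0.002,0,0],"roll":0,"jaw":1},{"xyz":[0.0025,0,0],"roll":0,"jaw":1},{"xyz":[0.003,0,0],"roll":0,"jaw":1},{"xyz":[0.003,0,0],"roll":0,"jaw":1},{"xyz":[0.003,0,0],"roll":0,"jaw":1}]' 30
```

```text
time_s: 26.75
ee_pos: [589.5, -152.1, 57.6]
ee_rot: [-179.9, 0.7, 2.6]
force: [-13.9, -0.8, 11.6]
gripper_width: 0.3
```

```bash
python3 -m pendant '[{"xyz":[-0.015,0,0],"roll":0,"jaw":1},{"xyz":[-0.015,0,-0.03],"roll":0,"jaw":1},{"xyz":[0,-0.03,-0.06],"roll":0,"jaw":1},{"xyz":[0.016,-0.085,-0.06],"roll":0,"jaw":1},{"xyz":[0.016,-0.085,-0.06],"roll":0,"jaw":1},{"xyz":[0.016,-0.085,-0.03],"roll":0,"jaw":1},{"xyz":[0.016,-0.085,-0.005],"roll":0,"jaw":1},{"xyz":[0.016,-0.085,0],"roll":0,"jaw":1}]' 30;  python3 - <<'E'
from h import *
plan([607.1,-65.9,55],2.5)
E
```

```text
time_s: 27.75
ee_pos: [605.6, -67.0, 55.1]
ee_rot: [-180.0, 0.2, 2.5]
force: [-0.4, 0.9, -0.3]
gripper_width: 0.5
shift m [ 0.0015 -0.001   0.0001] len 2.0 roll 0.01 | t 27.75 ee [605.6 -67.   55.1] [-179.98    0.2     2.51] F [-0.4  0.9 -0.3] w 0.5 q [ -7.  29.  97.  -0.  54. -10.]
```

```bash
python3 -m pendant '[{"xyz":[0,0.005,0],"roll":0,"jaw":1},{"xyz":[0,0.01,0],"roll":0,"jaw":1},{"xyz":[0,0.015,0],"roll":0,"jaw":1},{"xyz":[0,0.02,0],"roll":0,"jaw":1},{"xyz":[0,0.025,0],"roll":0,"jaw":1},{"xyz":[0,0.03,0],"roll":0,"jaw":1},{"xyz":[0,0.034,0],"roll":0,"jaw":1},{"xyz":[0,0.038,0],"roll":0,"jaw":1}]' 30;python3 -m pendant '[{"xyz":[0,0.001,0],"roll":0,"jaw":1},{"xyz":[0,0.002,0],"roll":0,"jaw":1},{"xyz":[0,0.003,0],"roll":0,"jaw":1},{"xyz":[0,0.004,0],"roll":0,"jaw":1},{"xyz":[0,0.005,0],"roll":0,"jaw":1},{"xyz":[0,0.006,0],"roll":0,"jaw":1},{"xyz":[0,0.007,0],"roll":0,"jaw":1},{"xyz":[0,0.007,0],"roll":0,"jaw":1}]' 30
```

```text
time_s: 28.75
ee_pos: [609.2, -103.9, 57.9]
ee_rot: [-179.9, -0.1, 2.5]
force: [-0.6, 5.6, 4.0]
gripper_width: 0.6
time_s: 29.75
ee_pos: [609.5, -110.8, 57.9]
ee_rot: [-179.9, -0.1, 2.5]
force: [-0.4, 5.6, 4.2]
gripper_width: 0.4
```

```bash
python3 -m pendant '[{"xyz":[0,0.0005,0],"roll":0,"jaw":1},{"xyz":[0,0.001,0],"roll":0,"jaw":1},{"xyz":[0,0.0015,0],"roll":0,"jaw":1},{"xyz":[0,0.002,0],"roll":0,"jaw":1},{"xyz":[0,0.0025,0],"roll":0,"jaw":1},{"xyz":[0,0.003,0],"roll":0,"jaw":1},{"xyz":[0,0.003,0],"roll":0,"jaw":1},{"xyz":[0,0.003,0],"roll":0,"jaw":1}]' 30;python3 - <<'E'
from h import *
w=grab('wrist','w11.png');copper(w,65,(200,60,400,300))
s=grab('scene');cv2.imwrite('pics/s11.png',cv2.resize(s['im'][190:300,160:300],None,fx=5,fy=5,interpolation=cv2.INTER_CUBIC))
E
```

```text
time_s: 30.75
ee_pos: [609.5, -111.8, 57.9]
ee_rot: [-179.8, -0.1, 2.5]
force: [0.0, 10.7, 5.7]
gripper_width: 0.2
blob px [261. 144.] c [595.7 -44. ] size [20.3 12.7] long yaw 2.4
```

View pics/s11.png

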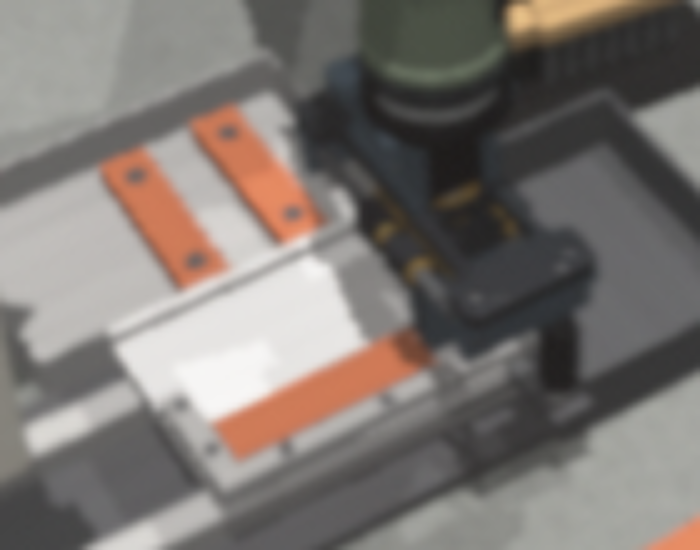

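```bash
python3 -m pendant '[{"xyz":[0,-0.012,0],"roll":0,"jaw":1},{"xyz":[0,-0.012,-0.04],"roll":0,"jaw":1},{"xyz":[0,-0.012,-0.09],"roll":0,"jaw":1},{"xyz":[0,0.02,-0.145],"roll":0,"jaw":1},{"xyz":[0,0.07,-0.145],"roll":0,"jaw":0.4},{"xyz":[0,0.076,-0.145],"roll":0,"jaw":0.4},{"xyz":[0,0.076,-0.145],"roll":0,"jaw":0.4},{"xyz":[0,0.076,-0.145],"roll":0,"jaw":0.4}]' 30;python3 - <<'E'
from h import *
w=grab('wrist','w12.png');copper(w,65,(200,60,400,300));plan([0,0,0])
cv2.imwrite('pics/c12.png',cv2.resize(w['im'][60:260,190:390],None,fx=3,fy=3,interpolation=cv2.INTER_CUBIC))
E
```

```text
time_s: 31.85
ee_pos: [612.1, -189.4, 201.2]
ee_rot: [-180.0, 0.1, 2.6]
force: [-0.8, 0.3, -0.8]
gripper_width: 37.2
blob px [283. 195.] c [ 614.4 -187.6] size [ 28.9 117.6] long yaw 92.1
blob px [212.  62.] c [544.1 -63.6] size [21.7  3.3] long yaw 2.4
shift m [-0.6028 -0.2168  0.2022] len 672.0 roll 0 | t 31.9 ee [ 612.2 -189.3  201.4] [-1.7998e+02  7.0000e-02  2.6000e+00] F [-0.6  0.5  0.3] w 41.4 q [-18.  25.  81.  -0.  74. -21.]
```

View pics/c12.png

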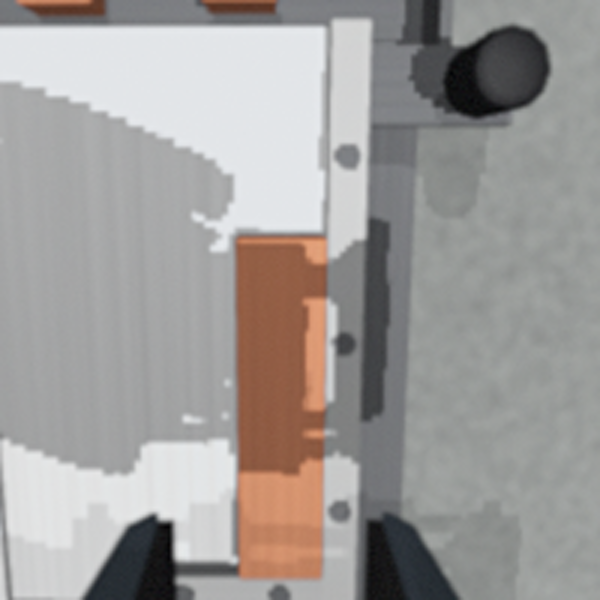

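```bash
python3 -m pendant '[{"xyz":[0.03,-0.05,0],"roll":0,"jaw":0.4},{"xyz":[0.0615,-0.1085,0],"roll":0,"jaw":0.4},{"xyz":[0.0615,-0.1085,0.02],"roll":0,"jaw":0.4},{"xyz":[0.0615,-0.1085,0.06],"roll":0,"jaw":0.4},{"xyz":[0.0615,-0.1085,0.1],"roll":0,"jaw":0.4},{"xyz":[0.0615,-0.1085,0.12],"roll":0,"jaw":0.4},{"xyz":[0.0615,-0.1085,0.126],"roll":0,"jaw":0.4},{"xyz":[0.0615,-0.1085,0.126],"roll":0,"jaw":0.4}]' 40;python3 -m pendant '[{"xyz":[0,0,0],"roll":0,"jaw":0.6},{"xyz":[0,0,0],"roll":0,"jaw":0.7},{"xyz":[0,0,0],"roll":0,"jaw":0.9},{"xyz":[0,0,0],"roll":0,"jaw":0.9},{"xyz":[0,0,0],"roll":0,"jaw":0.9},{"xyz":[0,0,0],"roll":0,"jaw":0.9},{"xyz":[0,0,0],"roll":0,"jaw":0.9},{"xyz":[0,0,0],"roll":0,"jaw":0.9}]' 40;python3 - <<'E'
from h import *
plan([677.4,-278,75],2.5)
E
```

```text
time_s: 32.9
ee_pos: [669.4, -78.7, 76.2]
ee_rot: [180.0, -0.0, 2.6]
force: [0.3, -0.2, -0.1]
gripper_width: 54.7
time_s: 33.9
ee_pos: [670.8, -79.3, 76.5]
ee_rot: [180.0, -0.2, 2.5]
force: [5.6, 0.3, -0.0]
gripper_width: 21.4
shift m [-0.0021  0.1988  0.0016] len 199.0 roll 0.02 | t 33.9 ee [670.8 -79.3  76.5] [179.98  -0.22   2.52] F [ 5.6  0.3 -0. ] w 21.4 q [ -8.  33.  86.   0.  61. -10.]
```

```bash
python3 -m pendant '[{"xyz":[0,0.002,0],"roll":0,"jaw":0.9},{"xyz":[0,0.006,0],"roll":0,"jaw":0.9},{"xyz":[0,0.012,0],"roll":0,"jaw":0.9},{"xyz":[0,0.02,0],"roll":0,"jaw":0.9},{"xyz":[0,0.029,0],"roll":0,"jaw":0.9},{"xyz":[0,0.038,0],"roll":0,"jaw":0.9},{"xyz":[0,0.047,0],"roll":0,"jaw":0.9},{"xyz":[0,0.056,0],"roll":0,"jaw":0.9}]' 40;python3 -m pendant '[{"xyz":[0,0.009,0],"roll":0,"jaw":0.9},{"xyz":[0,0.018,0],"roll":0,"jaw":0.9},{"xyz":[0,0.027,0],"roll":0,"jaw":0.9},{"xyz":[0,0.036,0],"roll":0,"jaw":0.9},{"xyz":[0,0.045,0],"roll":0,"jaw":0.9},{"xyz":[0,0.054,0],"roll":0,"jaw":0.9},{"xyz":[0,0.063,0],"roll":0,"jaw":0.9},{"xyz":[0,0.072,0],"roll":0,"jaw":0.9}]' 40
```

```text
time_s: 34.9
ee_pos: [673.0, -130.4, 76.5]
ee_rot: [-179.6, -0.2, 2.5]
force: [6.1, 14.0, 2.0]
gripper_width: 21.0
time_s: 35.9
ee_pos: [676.2, -202.0, 76.5]
ee_rot: [-179.5, -0.1, 2.5]
force: [4.5, 12.7, 1.7]
gripper_width: 21.1
```

```bash
python3 -m pendant '[{"xyz":[0,0.009,0],"roll":0,"jaw":0.9},{"xyz":[0,0.018,0],"roll":0,"jaw":0.9},{"xyz":[0,0.027,0],"roll":0,"jaw":0.9},{"xyz":[0,0.036,0],"roll":0,"jaw":0.9},{"xyz":[0,0.045,0],"roll":0,"jaw":0.9},{"xyz":[0,0.052,0],"roll":0,"jaw":0.9},{"xyz":[0,0.058,0],"roll":0,"jaw":0.9},{"xyz":[0,0.063,0],"roll":0,"jaw":0.9}]' 40;python3 -m pendant '[{"xyz":[0,0.003,0],"roll":0,"jaw":0.9},{"xyz":[0,0.006,0],"roll":0,"jaw":0.9},{"xyz":[0,0.008,0],"roll":0,"jaw":0.9},{"xyz":[0,0.01,0],"roll":0,"jaw":0.9},{"xyz":[0,0.012,0],"roll":0,"jaw":0.9},{"xyz":[0,0.014,0],"roll":0,"jaw":0.9},{"xyz":[0,0.016,0],"roll":0,"jaw":0.9},{"xyz":[0,0.016,0],"roll":0,"jaw":0.9}]' 40
```

```text
time_s: 36.9
ee_pos: [679.0, -264.8, 76.5]
ee_rot: [-179.5, -0.1, 2.5]
force: [4.1, 13.5, 3.3]
gripper_width: 21.0
time_s: 37.9
ee_pos: [679.6, -279.0, 76.5]
ee_rot: [-179.4, -0.1, 2.5]
force: [4.7, 15.7, 4.4]
gripper_width: 21.3
```

```bash
python3 -m pendant '[{"xyz":[0,0.001,0],"roll":0,"jaw":0.9},{"xyz":[0,0.002,0],"roll":0,"jaw":0.9},{"xyz":[0,0.003,0],"roll":0,"jaw":0.9},{"xyz":[0,0.004,0],"roll":0,"jaw":0.9},{"xyz":[0,0.005,0],"roll":0,"jaw":0.9},{"xyz":[0,0.005,0],"roll":0,"jaw":0.9},{"xyz":[0,0.005,0],"roll":0,"jaw":0.9},{"xyz":[0,0.005,0],"roll":0,"jaw":0.9}]' 40
```

```text
time_s: 38.9
ee_pos: [679.6, -279.1, 76.5]
ee_rot: [-178.9, -0.0, 2.5]
force: [3.1, 26.8, 6.2]
gripper_width: 21.2
```

```bash
python3 -m pendant '[{"xyz":[0,-0.004,0],"roll":0,"jaw":0.9},{"xyz":[0,-0.008,0],"roll":0,"jaw":0.9},{"xyz":[0,-0.008,0],"roll":0,"jaw":0.6},{"xyz":[0,-0.008,0],"roll":0,"jaw":0.4},{"xyz":[0,-0.008,0],"roll":0,"jaw":0.4},{"xyz":[0,-0.008,-0.05],"roll":0,"jaw":0.4},{"xyz":[0,-0.008,-0.1],"roll":0,"jaw":0.4},{"xyz":[0,-0.008,-0.15],"roll":0,"jaw":0.4}]' 40;python3 -m pendant '[{"xyz":[-0.03,-0.02,0],"roll":10,"jaw":0.4},{"xyz":[-0.07,-0.04,0],"roll":20,"jaw":0.4},{"xyz":[-0.11,-0.06,0],"roll":30,"jaw":0.4},{"xyz":[-0.15,-0.08,0],"roll":40,"jaw":0.4},{"xyz":[-0.19,-0.1,0],"roll":50,"jaw":0.4},{"xyz":[-0.22,-0.115,0],"roll":60,"jaw":0.4},{"xyz":[-0.25,-0.13,0],"roll":70,"jaw":0.4},{"xyz":[-0.262,-0.13,0],"roll":80,"jaw":0.4}]' 40;python3 -m pendant '[{"xyz":[0,0,0],"roll":10,"jaw":0.5},{"xyz":[0,0,0],"roll":10,"jaw":0.5},{"xyz":[0,0,0],"roll":10,"jaw":0.5},{"xyz":[0,0,0],"roll":10,"jaw":0.5},{"xyz":[0,0,0],"roll":10,"jaw":0.5},{"xyz":[0,0,0],"roll":10,"jaw":0.5},{"xyz":[0,0,0],"roll":10,"jaw":0.5},{"xyz":[0,0,0],"roll":10,"jaw":0.5}]' 50; python3 - <<'E'
from h import *
f=grab('wrist','w13.png');copper(f,18,(100,40,480,260));plan([412,-160,230],-88);t=grab('top','t13.png');s=grab('scene','s13.png')
E
```

```text
time_s: 39.9
ee_pos: [677.5, -283.6, 227.4]
ee_rot: [180.0, 0.0, 2.5]
force: [0.1, 0.0, 0.2]
gripper_width: 55.0
time_s: 40.9
ee_pos: [408.5, -164.1, 226.2]
ee_rot: [180.0, 0.0, -77.8]
force: [0.7, 0.2, 0.5]
gripper_width: 54.6
time_s: 41.9
ee_pos: [410.6, -164.7, 225.9]
ee_rot: [180.0, -0.0, -87.5]
force: [1.1, -0.1, -0.5]
gripper_width: 45.4
blob px [253. 179.] c [ 411.  -131.3] size [118.3  29.3] long yaw 3.0
blob px [304. 178.] c [ 416.4 -193.7] size [117.9  29.3] long yaw 1.5
blob px [182.  72.] c [533.4 -49.5] size [27.2 21.9] long yaw 1.9
shift m [-0.0047 -0.0016 -0.004 ] len 6.0 roll 0.53 | t 41.95 ee [ 410.6 -164.7  226. ] [-1.800e+02 -1.000e-02 -8.747e+01] F [-0.8  0.2 -0.5] w 45.5 q [-23.   6. 104.  -0.  70.  64.]
```

```bash
python3 - <<'E'
from h import *
f=load('wrist')
for v in(185,205):
  print([tuple(px(f,u,v)[1:].round(0)) for u in range(196,250,5)])
for n in('b1',):
  plan([411,-131.3,6.5],-87.0)
E
```

```text
[(np.float64(-57.0), np.float64(3.0)), (np.float64(-63.0), np.float64(0.0)), (np.float64(-69.0), np.float64(-0.0)), (np.float64(-83.0), np.float64(34.0)), (np.float64(-86.0), np.float64(18.0)), (np.float64(-89.0), np.float64(3.0)), (np.float64(-96.0), np.float64(3.0)), (np.float64(-102.0), np.float64(3.0)), (np.float64(-108.0), np.float64(3.0)), (np.float64(-117.0), np.float64(18.0)), (np.float64(-123.0), np.float64(18.0))]
[(np.float64(-56.0), np.float64(4.0)), (np.float64(-62.0), np.float64(0.0)), (np.float64(-69.0), np.float64(1.0)), (np.float64(-75.0), np.float64(1.0)), (np.float64(-86.0), np.float64(24.0)), (np.float64(-89.0), np.float64(3.0)), (np.float64(-95.0), np.float64(3.0)), (np.float64(-102.0), np.float64(3.0)), (np.float64(-109.0), np.float64(3.0)), (np.float64(-115.0), np.float64(3.0)), (np.float64(-123.0), np.float64(18.0))]
shift m [-0.0334 -0.0018  0.2194] len 222.0 roll -0.47 | t 42.05 ee [ 410.6 -164.7  225.9] [-180.     -0.    -87.47] F [ 0.2 -0.3  0.5] w 45.7 q [-23.   6. 104.  -0.  70.  64.]
```

```bash
python3 -m pendant '[{"xyz":[-0.0335,-0.002,0.02],"roll":-0.5,"jaw":0.54},{"xyz":[-0.0335,-0.002,0.08],"roll":-0.5,"jaw":0.54},{"xyz":[-0.0335,-0.002,0.13],"roll":-0.5,"jaw":0.54},{"xyz":[-0.0335,-0.002,0.18],"roll":-0.5,"jaw":0.54},{"xyz":[-0.0335,-0.002,0.21],"roll":-0.5,"jaw":0.54},{"xyz":[-0.0335,-0.002,0.218],"roll":-0.5,"jaw":0.54},{"xyz":[-0.0335,-0.002,0.218],"roll":-0.5,"jaw":0.9},{"xyz":[-0.0335,-0.002,0.218],"roll":-0.5,"jaw":0.9}]' 50;python3 -m pendant '[{"xyz":[0,0,0],"roll":0,"jaw":0.9},{"xyz":[0,0,0],"roll":0,"jaw":0.9},{"xyz":[0,0,0],"roll":0,"jaw":0.9},{"xyz":[0,0,-0.02],"roll":0,"jaw":0.9},{"xyz":[0,0,-0.06],"roll":0,"jaw":0.9},{"xyz":[0,0,-0.1],"roll":0,"jaw":0.9},{"xyz":[0,0,-0.14],"roll":0,"jaw":0.9},{"xyz":[0,0,-0.16],"roll":0,"jaw":0.9}]' 50; python3 - <<'E'
from h import *
f=load('top')
def c(u,v,z): return px(f,155+u/2.96,100+v/2.96,z)
P=[c(*p,70) for p in[(36,290),(228,268),(268,540),(72,558)]]; m=sum(P)/4; print('rim centre',m.round(1))
print([tuple(px(f,u,240).round(0)) for u in range(164,252,4)])
print([tuple(px(f,207,v).round(0)) for v in range(186,294,5)])
plan([400,340,170],-87)
E
```

```text
time_s: 43.05
ee_pos: [411.9, -131.4, 8.9]
ee_rot: [-179.9, -0.0, -87.0]
force: [-0.1, -0.4, -3.9]
gripper_width: 29.5
time_s: 44.05
ee_pos: [411.4, -131.3, 169.6]
ee_rot: [-179.9, -0.1, -87.0]
force: [0.1, 0.4, -4.2]
gripper_width: 29.8
rim centre [388.6 332.3  70. ]
[(np.float64(392.0), np.float64(479.0), np.float64(-1.0)), (np.float64(392.0), np.float64(466.0), np.float64(-1.0)), (np.float64(390.0), np.float64(436.0), np.float64(68.0)), (np.float64(391.0), np.float64(434.0), np.float64(24.0)), (np.float64(391.0), np.float64(427.0), np.float64(3.0)), (np.float64(391.0), np.float64(413.0), np.float64(5.0)), (np.float64(390.0), np.float64(401.0), np.float64(2.0)), (np.float64(390.0), np.float64(388.0), np.float64(3.0)), (np.float64(390.0), np.float64(375.0), np.float64(3.0)), (np.float64(389.0), np.float64(362.0), np.float64(5.0)), (np.float64(389.0), np.float64(349.0), np.float64(7.0)), (np.float64(389.0), np.float64(337.0), np.float64(3.0)), (np.float64(389.0), np.float64(324.0), np.float64(4.0)), (np.float64(388.0), np.float64(312.0), np.float64(3.0)), (np.float64(388.0), np.float
[... 1175 characters left out ...]
(np.float64(354.0), np.float64(340.0), np.float64(5.0)), (np.float64(338.0), np.float64(340.0), np.float64(6.0)), (np.float64(323.0), np.float64(341.0), np.float64(6.0)), (np.float64(307.0), np.float64(341.0), np.float64(4.0)), (np.float64(291.0), np.float64(342.0), np.float64(2.0)), (np.float64(275.0), np.float64(342.0), np.float64(5.0)), (np.float64(260.0), np.float64(342.0), np.float64(4.0)), (np.float64(244.0), np.float64(342.0), np.float64(3.0)), (np.float64(228.0), np.float64(343.0), np.float64(1.0))]
shift m [-0.4712 -0.0135 -0.0009] len 471.0 roll 0.02 | t 44.05 ee [ 411.4 -131.3  169.6] [-1.7988e+02 -6.0000e-02 -8.6980e+01] F [ 0.1  0.4 -4.2] w 29.8 q [-19.   7. 111.  -0.  61.  68.]
```

```bash
python3 -m pendant '[{"xyz":[-0.03,0,0],"roll":0,"jaw":0.9},{"xyz":[-0.08,0,0],"roll":0,"jaw":0.9},{"xyz":[-0.14,0,0],"roll":0,"jaw":0.9},{"xyz":[-0.2,0,0],"roll":0,"jaw":0.9},{"xyz":[-0.26,0,0],"roll":0,"jaw":0.9},{"xyz":[-0.32,0,0],"roll":-2,"jaw":0.9},{"xyz":[-0.38,0,0],"roll":-4,"jaw":0.9},{"xyz":[-0.42,-0.002,0],"roll":-4,"jaw":0.9}]' 50;python3 -m pendant '[{"xyz":[-0.04,0.006,0],"roll":0,"jaw":0.9},{"xyz":[-0.075,0.006,0],"roll":0,"jaw":0.9},{"xyz":[-0.09,0.006,0],"roll":0,"jaw":0.9},{"xyz":[-0.095,0.006,0],"roll":0,"jaw":0.9},{"xyz":[-0.095,0.006,0],"roll":0,"jaw":0.9},{"xyz":[-0.095,0.006,0],"roll":0,"jaw":0.9},{"xyz":[-0.095,0.006,0],"roll":0,"jaw":0.9},{"xyz":[-0.095,0.006,0],"roll":0,"jaw":0.9}]' 50; python3 - <<'E'
from h import *
f=grab('wrist','w14.png');plan([386.5,382.7,11],-83)
print([tuple(px(f,u,100)[1:].round(0)) for u in range(0,560,20)])
print([tuple(px(f,u,100)[:1].round(0)) for u in range(0,560,80)])
E
```

```text
time_s: 45.05
ee_pos: [389.7, 290.4, 167.1]
ee_rot: [179.9, -0.0, -82.8]
force: [0.7, -1.1, -5.3]
gripper_width: 29.4
time_s: 46.05
ee_pos: [373.6, 381.5, 168.0]
ee_rot: [-180.0, -0.0, -83.0]
force: [0.1, -0.5, -5.2]
gripper_width: 29.3
shift m [ 0.0005 -0.013   0.157 ] len 158.0 roll 0.0 | t 46.1 ee [373.5 381.6 168. ] [-1.7999e+02 -1.0000e-02 -8.3000e+01] F [ 0.2  0.2 -4.8] w 29.4 q [ 44.  17.  99.  -0.  64. 127.]
[(np.float64(392.0), np.float64(339.0)), (np.float64(662.0), np.float64(-0.0)), (np.float64(641.0), np.float64(-1.0)), (np.float64(596.0), np.float64(36.0)), (np.float64(573.0), np.float64(42.0)), (np.float64(555.0), np.float64(42.0)), (np.float64(540.0), np.float64(36.0)), (np.float64(521.0), np.float64(35.0)), (np.float64(516.0), np.float64(-0.0)), (np.float64(496.0), np.float64(-1.0)), (np.float64(475.0), np.float64(-0.0)), (np.float64(443.0), np.float64(61.0)), (np.float64(434.0), np.float64(4.0)), (np.float64(413.0), np.float64(4.0)), (np.float64(393.0), np.float64(4.0)), (np.float64(373.0), np.float64(4.0)), (np.float64(353.0), np.float64(3.0)), (np.float64(333.0), np.float64(5.0)), (np.float64(313.0), np.float64(4.0)), (np.float64(292.0), np.float64(3.0)), (np.float64(272.0), np.float64(4.0)), (np.float64(253.0), np.float64(7.0)), (np.float64(252.0), np.float64(48.0)), (np.float64(246.0), np.float64(70.0)), (np.float64(188.0), np.float64(-0.0)), (np.float64(167.0), np.float64(0.0)), (np.float64(146.0), np.float64(0.0)), (np.float64(125.0), np.float64(0.0))]
[(np.float64(454.0),), (np.float64(446.0),), (np.float64(454.0),), (np.float64(464.0),), (np.float64(474.0),), (np.float64(484.0),), (np.float64(495.0),)]
```

```bash
python3 -m pendant '[{"xyz":[0,-0.012,0.04],"roll":0,"jaw":0.9},{"xyz":[0,-0.012,0.08],"roll":0,"jaw":0.9},{"xyz":[0,-0.012,0.12],"roll":0,"jaw":0.9},{"xyz":[0,-0.012,0.14],"roll":0,"jaw":0.9},{"xyz":[0,-0.012,0.15],"roll":0,"jaw":0.9},{"xyz":[0,-0.012,0.155],"roll":0,"jaw":0.9},{"xyz":[0,-0.012,0.157],"roll":0,"jaw":0.9},{"xyz":[0,-0.012,0.158],"roll":0,"jaw":0.9}]' 50;python3 -m pendant '[{"xyz":[0,0,0],"roll":0,"jaw":0.9},{"xyz":[0,0,0],"roll":0,"jaw":0.54},{"xyz":[0,0,0],"roll":0,"jaw":0.54},{"xyz":[0,0,0],"roll":0,"jaw":0.54},{"xyz":[0,0,-0.02],"roll":0,"jaw":0.54},{"xyz":[0,0,-0.08],"roll":0,"jaw":0.54},{"xyz":[0,0,-0.14],"roll":0,"jaw":0.54},{"xyz":[0,0,-0.2],"roll":0,"jaw":0.54}]' 50; python3 - <<'E'
from h import *
f=grab('wrist','w15.png');copper(f,19,(60,20,500,300));plan([416.4,-193.7,215],-88.5)
E
```

```text
time_s: 47.1
ee_pos: [385.8, 383.8, 10.6]
ee_rot: [-179.9, 0.1, -83.0]
force: [0.3, -0.6, -4.8]
gripper_width: 29.7
time_s: 48.1
ee_pos: [385.1, 383.3, 212.1]
ee_rot: [-180.0, 0.0, -83.0]
force: [1.1, 0.7, 0.1]
gripper_width: 42.0
blob px [280. 185.] c [383.8 383.9] size [119.5  29.2] long yaw 6.9
shift m [ 5.791e-01  4.320e-02 -5.000e-04] len 581.0 roll 5.53 | t 48.15 ee [388.4 386.3 220.8] [-179.23    0.57  -82.97] F [2.  2.5 5. ] w 41.8 q [ 44.  15.  93.  -0.  71. 127.]
```

```bash
python3 -m pendant '[{"xyz":[0.04,0.003,0],"roll":0,"jaw":0.54},{"xyz":[0.1,0.007,0],"roll":0,"jaw":0.54},{"xyz":[0.16,0.011,0],"roll":0,"jaw":0.54},{"xyz":[0.22,0.015,0],"roll":2,"jaw":0.54},{"xyz":[0.28,0.02,0],"roll":4,"jaw":0.54},{"xyz":[0.34,0.024,0],"roll":5.5,"jaw":0.54},{"xyz":[0.4,0.028,0],"roll":5.5,"jaw":0.54},{"xyz":[0.46,0.032,0],"roll":5.5,"jaw":0.54}]' 50;python3 -m pendant '[{"xyz":[0.06,0,0],"roll":0,"jaw":0.54},{"xyz":[0.1,0,0],"roll":0,"jaw":0.54},{"xyz":[0.117,0,0],"roll":0,"jaw":0.54},{"xyz":[0.117,0,0],"roll":0,"jaw":0.54},{"xyz":[0.117,0,0],"roll":0,"jaw":0.54},{"xyz":[0.117,0,0],"roll":0,"jaw":0.54},{"xyz":[0.117,0,0],"roll":0,"jaw":0.54},{"xyz":[0.117,0,0],"roll":0,"jaw":0.54}]' 50; python3 - <<'E'
from h import *
f=grab('wrist','w16.png');copper(f,18,(150,80,450,260));plan([416.4,-193.7,8],-88.5)
E
```

```text
time_s: 49.15
ee_pos: [409.7, -79.0, 210.2]
ee_rot: [-179.9, -0.0, -88.5]
force: [-0.0, -0.4, -0.7]
gripper_width: 42.1
time_s: 50.15
ee_pos: [413.0, -193.6, 210.0]
ee_rot: [-180.0, -0.0, -88.4]
force: [-0.6, -0.1, 0.1]
gripper_width: 41.9
blob px [280. 181.] c [ 416.2 -193.8] size [117.1  29.1] long yaw 1.5
blob px [156.  84.] c [523.8 -55.4] size [ 7.1 13.5] long yaw 91.3
shift m [ 0.     -0.0034  0.202 ] len 202.0 roll 0.06 | t 50.2 ee [ 413.  -193.7  210. ] [-1.7999e+02 -1.0000e-02 -8.8440e+01] F [ 0.1 -0.6  0.1] w 41.9 q [-27.   8. 105.  -0.  68.  62.]
```

```bash
python3 -m pendant '[{"xyz":[0,-0.003,0.04],"roll":0,"jaw":0.54},{"xyz":[0,-0.003,0.09],"roll":0,"jaw":0.54},{"xyz":[0,-0.003,0.14],"roll":0,"jaw":0.54},{"xyz":[0,-0.003,0.18],"roll":0,"jaw":0.54},{"xyz":[0,-0.003,0.198],"roll":0,"jaw":0.54},{"xyz":[0,-0.003,0.202],"roll":0,"jaw":0.54},{"xyz":[0,-0.003,0.202],"roll":0,"jaw":0.9},{"xyz":[0,-0.003,0.202],"roll":0,"jaw":0.9}]' 50;python3 -m pendant '[{"xyz":[0,0,0],"roll":0,"jaw":0.9},{"xyz":[0,0,0],"roll":0,"jaw":0.9},{"xyz":[0,0,0],"roll":0,"jaw":0.9},{"xyz":[0,0,-0.02],"roll":0,"jaw":0.9},{"xyz":[0,0,-0.06],"roll":0,"jaw":0.9},{"xyz":[0,0,-0.1],"roll":0,"jaw":0.9},{"xyz":[0,0,-0.14],"roll":0,"jaw":0.9},{"xyz":[0,0,-0.16],"roll":0,"jaw":0.9}]' 50; python3 - <<'E'
from h import *
plan([396,293,168],-83)
E
```

```text
time_s: 51.2
ee_pos: [416.6, -194.3, 8.8]
ee_rot: [-179.9, -0.1, -88.5]
force: [1.2, 0.9, -3.1]
gripper_width: 29.5
time_s: 52.2
ee_pos: [415.8, -193.9, 169.2]
ee_rot: [-180.0, -0.0, -88.5]
force: [0.3, 0.2, -4.7]
gripper_width: 29.5
shift m [-0.4873  0.0068  0.0009] len 487.0 roll -5.47 | t 52.2 ee [ 415.8 -193.9  169.2] [-1.7995e+02 -4.0000e-02 -8.8470e+01] F [ 0.3  0.2 -4.7] w 29.5 q [-26.  10. 108.  -0.  62.  62.]
```

```bash
python3 -m pendant '[{"xyz":[-0.03,0,0],"roll":0,"jaw":0.9},{"xyz":[-0.08,0,0],"roll":0,"jaw":0.9},{"xyz":[-0.14,0.002,0],"roll":0,"jaw":0.9},{"xyz":[-0.2,0.003,0],"roll":0,"jaw":0.9},{"xyz":[-0.26,0.004,0],"roll":-2,"jaw":0.9},{"xyz":[-0.32,0.005,0],"roll":-4,"jaw":0.9},{"xyz":[-0.38,0.006,0],"roll":-5.5,"jaw":0.9},{"xyz":[-0.43,0.007,0],"roll":-5.5,"jaw":0.9}]' 50;python3 -m pendant '[{"xyz":[-0.03,0.003,0],"roll":0,"jaw":0.9},{"xyz":[-0.05,0.005,0],"roll":0,"jaw":0.9},{"xyz":[-0.057,0.006,0],"roll":0,"jaw":0.9},{"xyz":[-0.057,0.006,0],"roll":0,"jaw":0.9},{"xyz":[-0.057,0.006,0],"roll":0,"jaw":0.9},{"xyz":[-0.057,0.006,0],"roll":0,"jaw":0.9},{"xyz":[-0.057,0.006,0],"roll":0,"jaw":0.9},{"xyz":[-0.057,0.006,0],"roll":0,"jaw":0.9}]' 50; python3 - <<'E'
from h import *
plan([396,293,10.5],-83)
E
```

```text
time_s: 53.2
ee_pos: [396.0, 237.3, 166.9]
ee_rot: [179.9, -0.1, -82.9]
force: [0.5, -1.2, -4.7]
gripper_width: 29.4
time_s: 54.2
ee_pos: [384.7, 291.3, 168.0]
ee_rot: [-180.0, -0.0, -83.0]
force: [0.2, -1.1, -4.8]
gripper_width: 29.6
shift m [-0.0003 -0.0114  0.1575] len 158.0 roll 0.0 | t 54.2 ee [384.7 291.3 168. ] [-179.99   -0.    -83.  ] F [ 0.2 -1.1 -4.8] w 29.6 q [ 36.  12. 105.  -0.  62. 119.]
```

```bash
python3 -m pendant '[{"xyz":[0,-0.011,0.04],"roll":0,"jaw":0.9},{"xyz":[0,-0.011,0.08],"roll":0,"jaw":0.9},{"xyz":[0,-0.011,0.12],"roll":0,"jaw":0.9},{"xyz":[0,-0.011,0.14],"roll":0,"jaw":0.9},{"xyz":[0,-0.011,0.15],"roll":0,"jaw":0.9},{"xyz":[0,-0.011,0.155],"roll":0,"jaw":0.9},{"xyz":[0,-0.011,0.157],"roll":0,"jaw":0.9},{"xyz":[0,-0.011,0.158],"roll":0,"jaw":0.9}]' 50;python3 -m pendant '[{"xyz":[0,0,0],"roll":0,"jaw":0.9},{"xyz":[0,0,0],"roll":0,"jaw":0.54},{"xyz":[0,0,0],"roll":0,"jaw":0.54},{"xyz":[0,0,0],"roll":0,"jaw":0.54},{"xyz":[0,0,-0.02],"roll":0,"jaw":0.54},{"xyz":[0,0,-0.08],"roll":0,"jaw":0.54},{"xyz":[0,0,-0.14],"roll":0,"jaw":0.54},{"xyz":[0,0,-0.2],"roll":0,"jaw":0.54}]' 50; python3 -m pendant '[{"xyz":[0,0,-0.04],"roll":0,"jaw":0.54},{"xyz":[0,0.03,-0.08],"roll":0,"jaw":0.54},{"xyz":[0,0.06,-0.08],"roll":0,"jaw":0.54},{"xyz":[0,0.06,-0.08],"roll":0,"jaw":0.54},{"xyz":[0,0.06,-0.08],"roll":0,"jaw":0.54},{"xyz":[0,0.06,-0.08],"roll":0,"jaw":0.54},{"xyz":[0,0.06,-0.08],"roll":0,"jaw":0.54},{"xyz":[0,0.06,-0.08],"roll":0,"jaw":0.54}]'; python3 - <<'E'
from h import *
w=grab('wrist','w17.png');copper(w,19,(60,20,500,300))
t=grab('top','t17.png');s=grab('scene','s17.png')
a=cv2.resize(t['im'][100:290,155:475],(800,475),interpolation=cv2.INTER_CUBIC);cv2.imwrite('pics/c17.png',a)
cv2.imwrite('pics/c18.png',cv2.resize(s['im'][180:360,60:330],(800,533),interpolation=cv2.INTER_CUBIC))
for u,v in[(285,232)]: print(px(t,u,v))
E
```

```text
time_s: 55.2
ee_pos: [396.0, 293.2, 10.5]
ee_rot: [-179.9, 0.0, -83.0]
force: [-0.4, -0.4, -4.2]
gripper_width: 29.6
time_s: 56.2
ee_pos: [395.3, 292.7, 212.1]
ee_rot: [-180.0, 0.0, -83.0]
force: [1.4, 0.3, -0.1]
gripper_width: 41.6
time_s: 57.2
ee_pos: [336.2, 285.6, 289.6]
ee_rot: [180.0, -0.0, -83.0]
force: [0.5, -0.3, 0.0]
gripper_width: 41.9
blob px [279. 130.] c [394.9 293.5] size [117.8  28.5] long yaw 6.6
blob px [214. 129.] c [384.7 382.6] size [116.5  29.8] long yaw 6.8
[405.8143405   91.81702171  58.16669793]
```

View pics/c17.png

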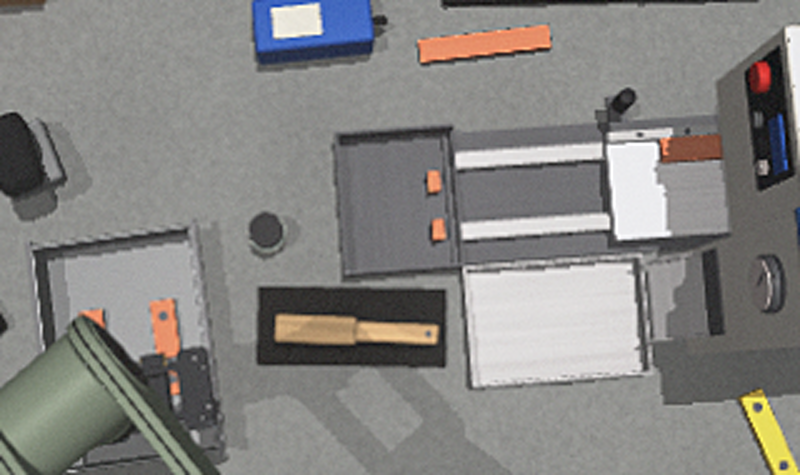

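View pics/c18.png

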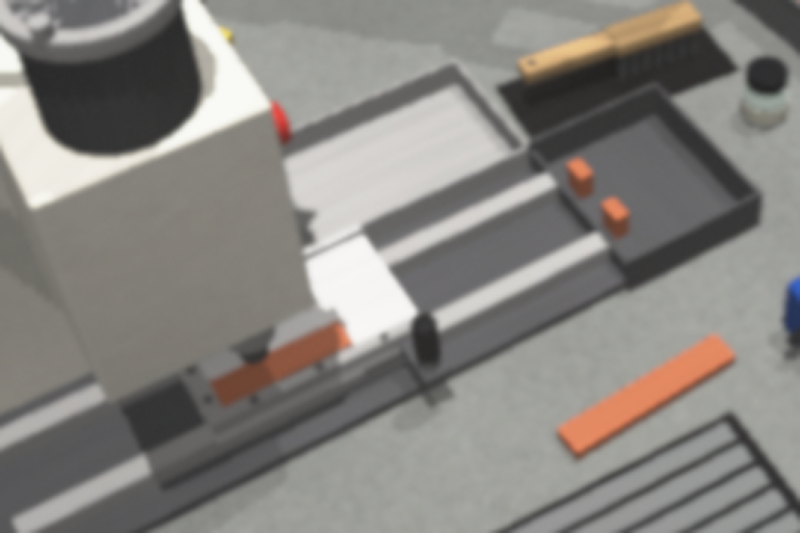

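```bash
python3 - <<'E'
from h import *
s=load('scene'); copper(s,65,(125,280,182,325))
w=env.state();print(w['time_s'],w['force'].round(1))
E
```

```text
blob px [154. 302.] c [ 627.4 -387.6] size [ 27.1 115.5] long yaw 92.1
57.35 [ 0.4 -0.1 -1.2]
```

```bash
python3 -c "
from workcell import env
print(env.job_done())"
```

```text
the job is handed in; nothing more can be done
None
```

The job is done and handed in at about 57 s, well inside the 210 s limit. No verdict was reported.

- **Offcuts and brush:** I swept both offcuts into the scrap pan with the brush. They stand on end against the pan's wall on the table side. The brush is back on its mat.
- **Blank and table:** I pushed the blank against the fence until the force rose to about 14 N, then against the end stop to about 11 N. Its measured centre was then within about 1 mm of the flush position. I slid the table home by its knob: it travelled about 200 mm and stopped dead against 27 N.
- **Finished bars:** Both bars lie flat on the tote floor about 90 mm apart. The catch tray is empty. Only two bars and two offcuts were present at the start.

**Last checks:** After the slide, the scene camera put the blank within about 1 mm of the expected position along the fence. Across the fence it read about 5 mm off. I put that down to the scene camera's calibration and the blank's visible side face, because the earlier close-up wrist view agreed within about 1 mm. I had no close view of the blank once it was inside the press.

The other things on the bench were not touched, including the yellow look-alike bars and the long stock bar.

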